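Move the addition bottles to the pump carrier in order

TASK

Move the four small white addition bottles, one at a time, from the green plastic prep rack to the steel pump carrier, keeping their order counted from the carrying grip: the bottle next to the prep rack's grip goes to the place next to the carrier's grip, and so on to the far end. Take each bottle straight to its own place, keep it upright, set it down on the carrier's floor rather than dropping it, and let go. Leave the glass beaker and the conical flask where they stand.

Things in the scene. Friction and masses are not known exactly. Their poses are not given: they have to be found in the camera images.
- plain_bottle: White round bottle, 42 mm diameter, straight sided from the underside to 66 mm, then shoulder and plain blue screw cap (30 mm diameter); 94 mm tall. Starts upright in any place of the prep rack, on its 4 mm floor, within 5 mm of the place's centre. 70 to 190 g. Origin: centre of underside, z up.
- vent_bottle: White round bottle, 42 mm diameter, straight sided to 66 mm; blue cap (30 mm diameter) topped by a small white vent filter, a disc 22 mm wide on a thin stem; 106 mm tall. Starts upright in any place of the prep rack, on its 4 mm floor, within 5 mm of the place's centre. 70 to 190 g. Origin: centre of underside, z up.
- square_bottle: White square bottle, 42 x 42 mm, straight sided to 66 mm, blue screw cap (30 mm diameter); 94 mm tall. Its x and y are square to its sides, which start within 0.12 rad of the prep rack's walls. Starts upright in any place of the prep rack, on its 4 mm floor, within 5 mm of the place's centre. 70 to 190 g. Origin: centre of underside, z up.
- wide_jar: White straight jar, 42 mm diameter up to 48 mm, wide blue lid 44 mm in diameter from 48 to 68 mm (its top); the shortest. Starts upright in any place of the prep rack, on its 4 mm floor, within 5 mm of the place's centre. 70 to 190 g. Origin: centre of underside, z up.
- prep_rack: Green plastic rack, full at the start. 68 x 252 x 24 mm high, open top, fixed at any angle; flat grip sticks out 43 mm from one end, no higher than the rim. Four places in a row, each 60 x 58 mm inside; walls and dividers 4 mm thick, 24 high; floor 4 mm. Origin: centre of underside, z up, y along the row to the grip. Place centres at y +93 (next to grip), +31, -31, -93 mm, x 0.
- pump_carrier: Steel rack, empty, dark round pad in each place. 68 x 252 x 24 mm high, open top, fixed at any angle; flat grip sticks out 43 mm from one end, no higher than the rim. Four places in a row, each 60 x 58 mm inside; walls and dividers 4 mm thick, 24 high; floor 4 mm. Origin: centre of underside, z up, y along the row to the grip. Place centres at y +93 (next to grip), +31, -31, -93 mm, x 0.
- beaker: Small glass beaker, bystander, 42 mm in diameter and 58 mm tall, standing beside the carrier 90 to 110 mm from its centre line. Origin: centre of the underside.
- flask: Glass conical flask, bystander, 64 mm in diameter at the foot and 104 mm tall, standing beyond the racks near the middle of the bench. Origin: centre of the underside.
Mind the look-alikes: they are no part of the job. Leave any pink look-alike of the plain_bottle alone.

How it is judged:
At the end, for the whole second after the job is handed in: Each of the carrier's four places holds one bottle, in the prep rack's order from the grip, its centre within 13 mm of the place's centre along both directions, standing on the floor (underside less than 10 mm above the bench), upright within 0.1 rad and at rest (((x of plain_bottle in the frame of pump_carrier between -0.013 and 0.013 m and y of plain_bottle in the frame of pump_carrier between 0.08 and 0.106 m and z of plain_bottle in the frame of pump_carrier below 0.01 m) or (x of vent_bottle in the frame of pump_carrier between -0.013 and 0.013 m and y of vent_bottle in the frame of pump_carrier between 0.08 and 0.106 m and z of vent_bottle in the frame of pump_carrier below 0.01 m) or (x of square_bottle in the frame of pump_carrier between -0.013 and 0.013 m and y of square_bottle in the frame of pump_carrier between 0.08 and 0.106 m and z of square_bottle in the frame of pump_carrier below 0.01 m) or (x of wide_jar in the frame of pump_carrier between -0.013 and 0.013 m and y of wide_jar in the frame of pump_carrier between 0.08 and 0.106 m and z of wide_jar in the frame of pump_carrier below 0.01 m)) and ((x of plain_bottle in the frame of pump_carrier between -0.013 and 0.013 m and y of plain_bottle in the frame of pump_carrier between 0.018 and 0.044 m and z of plain_bottle in the frame of pump_carrier below 0.01 m) or (x of vent_bottle in the frame of pump_carrier between -0.013 and 0.013 m and y of vent_bottle in the frame of pump_carrier between 0.018 and 0.044 m and z of vent_bottle in the frame of pump_carrier below 0.01 m) or (x of square_bottle in the frame of pump_carrier between -0.013 and 0.013 m and y of square_bottle in the frame of pump_carrier between 0.018 and 0.044 m and z of square_bottle in the frame of pump_carrier below 0.01 m) or (x of wide_jar in the frame of pump_carrier between -0.013 and 0.013 m and y of wide_jar in the frame of pump_carrier between 0.018 and 0.044 m and z of wide_jar in the frame of pump_carrier below 0.01 m)) and ((x of plain_bottle in the frame of pump_carrier between -0.013 and 0.013 m and y of plain_bottle in the frame of pump_carrier between -0.044 and -0.018 m and z of plain_bottle in the frame of pump_carrier below 0.01 m) or (x of vent_bottle in the frame of pump_carrier between -0.013 and 0.013 m and y of vent_bottle in the frame of pump_carrier between -0.044 and -0.018 m and z of vent_bottle in the frame of pump_carrier below 0.01 m) or (x of square_bottle in the frame of pump_carrier between -0.013 and 0.013 m and y of square_bottle in the frame of pump_carrier between -0.044 and -0.018 m and z of square_bottle in the frame of pump_carrier below 0.01 m) or (x of wide_jar in the frame of pump_carrier between -0.013 and 0.013 m and y of wide_jar in the frame of pump_carrier between -0.044 and -0.018 m and z of wide_jar in the frame of pump_carrier below 0.01 m)) and ((x of plain_bottle in the frame of pump_carrier between -0.013 and 0.013 m and y of plain_bottle in the frame of pump_carrier between -0.106 and -0.08 m and z of plain_bottle in the frame of pump_carrier below 0.01 m) or (x of vent_bottle in the frame of pump_carrier between -0.013 and 0.013 m and y of vent_bottle in the frame of pump_carrier between -0.106 and -0.08 m and z of vent_bottle in the frame of pump_carrier below 0.01 m) or (x of square_bottle in the frame of pump_carrier between -0.013 and 0.013 m and y of square_bottle in the frame of pump_carrier between -0.106 and -0.08 m and z of square_bottle in the frame of pump_carrier below 0.01 m) or (x of wide_jar in the frame of pump_carrier between -0.013 and 0.013 m and y of wide_jar in the frame of pump_carrier between -0.106 and -0.08 m and z of wide_jar in the frame of pump_carrier below 0.01 m)) and angle between each of plain_bottle, vent_bottle, square_bottle, wide_jar's own z axis and vertical below 0.1 rad and linear speed of each of plain_bottle, vent_bottle, square_bottle, wide_jar below 0.02 m/s and angular speed of each of plain_bottle, vent_bottle, square_bottle, wide_jar below 0.2 rad/s); the robot touches nothing.
It fails at once if a bottle is set down in a carrier place while the same place of the prep rack, counted from the grip, still holds its bottle (wrong order) ((((x of plain_bottle in the frame of prep_rack between -0.026 and 0.026 m and y of plain_bottle in the frame of prep_rack between 0.067 and 0.119 m and z of plain_bottle in the frame of prep_rack below 0.03 m) or (x of vent_bottle in the frame of prep_rack between -0.026 and 0.026 m and y of vent_bottle in the frame of prep_rack between 0.067 and 0.119 m and z of vent_bottle in the frame of prep_rack below 0.03 m) or (x of square_bottle in the frame of prep_rack between -0.026 and 0.026 m and y of square_bottle in the frame of prep_rack between 0.067 and 0.119 m and z of square_bottle in the frame of prep_rack below 0.03 m) or (x of wide_jar in the frame of prep_rack between -0.026 and 0.026 m and y of wide_jar in the frame of prep_rack between 0.067 and 0.119 m and z of wide_jar in the frame of prep_rack below 0.03 m)) and ((x of plain_bottle in the frame of pump_carrier between -0.026 and 0.026 m and y of plain_bottle in the frame of pump_carrier between 0.067 and 0.119 m and z of plain_bottle in the frame of pump_carrier below 0.012 m) or (x of vent_bottle in the frame of pump_carrier between -0.026 and 0.026 m and y of vent_bottle in the frame of pump_carrier between 0.067 and 0.119 m and z of vent_bottle in the frame of pump_carrier below 0.012 m) or (x of square_bottle in the frame of pump_carrier between -0.026 and 0.026 m and y of square_bottle in the frame of pump_carrier between 0.067 and 0.119 m and z of square_bottle in the frame of pump_carrier below 0.012 m) or (x of wide_jar in the frame of pump_carrier between -0.026 and 0.026 m and y of wide_jar in the frame of pump_carrier between 0.067 and 0.119 m and z of wide_jar in the frame of pump_carrier below 0.012 m))) or (((x of plain_bottle in the frame of prep_rack between -0.026 and 0.026 m and y of plain_bottle in the frame of prep_rack between 0.005 and 0.057 m and z of plain_bottle in the frame of prep_rack below 0.03 m) or (x of vent_bottle in the frame of prep_rack between -0.026 and 0.026 m and y of vent_bottle in the frame of prep_rack between 0.005 and 0.057 m and z of vent_bottle in the frame of prep_rack below 0.03 m) or (x of square_bottle in the frame of prep_rack between -0.026 and 0.026 m and y of square_bottle in the frame of prep_rack between 0.005 and 0.057 m and z of square_bottle in the frame of prep_rack below 0.03 m) or (x of wide_jar in the frame of prep_rack between -0.026 and 0.026 m and y of wide_jar in the frame of prep_rack between 0.005 and 0.057 m and z of wide_jar in the frame of prep_rack below 0.03 m)) and ((x of plain_bottle in the frame of pump_carrier between -0.026 and 0.026 m and y of plain_bottle in the frame of pump_carrier between 0.005 and 0.057 m and z of plain_bottle in the frame of pump_carrier below 0.012 m) or (x of vent_bottle in the frame of pump_carrier between -0.026 and 0.026 m and y of vent_bottle in the frame of pump_carrier between 0.005 and 0.057 m and z of vent_bottle in the frame of pump_carrier below 0.012 m) or (x of square_bottle in the frame of pump_carrier between -0.026 and 0.026 m and y of square_bottle in the frame of pump_carrier between 0.005 and 0.057 m and z of square_bottle in the frame of pump_carrier below 0.012 m) or (x of wide_jar in the frame of pump_carrier between -0.026 and 0.026 m and y of wide_jar in the frame of pump_carrier between 0.005 and 0.057 m and z of wide_jar in the frame of pump_carrier below 0.012 m))) or (((x of plain_bottle in the frame of prep_rack between -0.026 and 0.026 m and y of plain_bottle in the frame of prep_rack between -0.057 and -0.005 m and z of plain_bottle in the frame of prep_rack below 0.03 m) or (x of vent_bottle in the frame of prep_rack between -0.026 and 0.026 m and y of vent_bottle in the frame of prep_rack between -0.057 and -0.005 m and z of vent_bottle in the frame of prep_rack below 0.03 m) or (x of square_bottle in the frame of prep_rack between -0.026 and 0.026 m and y of square_bottle in the frame of prep_rack between -0.057 and -0.005 m and z of square_bottle in the frame of prep_rack below 0.03 m) or (x of wide_jar in the frame of prep_rack between -0.026 and 0.026 m and y of wide_jar in the frame of prep_rack between -0.057 and -0.005 m and z of wide_jar in the frame of prep_rack below 0.03 m)) and ((x of plain_bottle in the frame of pump_carrier between -0.026 and 0.026 m and y of plain_bottle in the frame of pump_carrier between -0.057 and -0.005 m and z of plain_bottle in the frame of pump_carrier below 0.012 m) or (x of vent_bottle in the frame of pump_carrier between -0.026 and 0.026 m and y of vent_bottle in the frame of pump_carrier between -0.057 and -0.005 m and z of vent_bottle in the frame of pump_carrier below 0.012 m) or (x of square_bottle in the frame of pump_carrier between -0.026 and 0.026 m and y of square_bottle in the frame of pump_carrier between -0.057 and -0.005 m and z of square_bottle in the frame of pump_carrier below 0.012 m) or (x of wide_jar in the frame of pump_carrier between -0.026 and 0.026 m and y of wide_jar in the frame of pump_carrier between -0.057 and -0.005 m and z of wide_jar in the frame of pump_carrier below 0.012 m))) or (((x of plain_bottle in the frame of prep_rack between -0.026 and 0.026 m and y of plain_bottle in the frame of prep_rack between -0.119 and -0.067 m and z of plain_bottle in the frame of prep_rack below 0.03 m) or (x of vent_bottle in the frame of prep_rack between -0.026 and 0.026 m and y of vent_bottle in the frame of prep_rack between -0.119 and -0.067 m and z of vent_bottle in the frame of prep_rack below 0.03 m) or (x of square_bottle in the frame of prep_rack between -0.026 and 0.026 m and y of square_bottle in the frame of prep_rack between -0.119 and -0.067 m and z of square_bottle in the frame of prep_rack below 0.03 m) or (x of wide_jar in the frame of prep_rack between -0.026 and 0.026 m and y of wide_jar in the frame of prep_rack between -0.119 and -0.067 m and z of wide_jar in the frame of prep_rack below 0.03 m)) and ((x of plain_bottle in the frame of pump_carrier between -0.026 and 0.026 m and y of plain_bottle in the frame of pump_carrier between -0.119 and -0.067 m and z of plain_bottle in the frame of pump_carrier below 0.012 m) or (x of vent_bottle in the frame of pump_carrier between -0.026 and 0.026 m and y of vent_bottle in the frame of pump_carrier between -0.119 and -0.067 m and z of vent_bottle in the frame of pump_carrier below 0.012 m) or (x of square_bottle in the frame of pump_carrier between -0.026 and 0.026 m and y of square_bottle in the frame of pump_carrier between -0.119 and -0.067 m and z of square_bottle in the frame of pump_carrier below 0.012 m) or (x of wide_jar in the frame of pump_carrier between -0.026 and 0.026 m and y of wide_jar in the frame of pump_carrier between -0.119 and -0.067 m and z of wide_jar in the frame of pump_carrier below 0.012 m)))).
It fails at once if two bottles are out of the racks at once (not one at a time) ((not ((x of vent_bottle in the frame of prep_rack between -0.05 and 0.05 m and y of vent_bottle in the frame of prep_rack between -0.14 and 0.14 m and z of vent_bottle in the frame of prep_rack below 0.05 m) or (x of vent_bottle in the frame of pump_carrier between -0.05 and 0.05 m and y of vent_bottle in the frame of pump_carrier between -0.14 and 0.14 m and z of vent_bottle in the frame of pump_carrier below 0.05 m)) and not ((x of plain_bottle in the frame of prep_rack between -0.05 and 0.05 m and y of plain_bottle in the frame of prep_rack between -0.14 and 0.14 m and z of plain_bottle in the frame of prep_rack below 0.05 m) or (x of plain_bottle in the frame of pump_carrier between -0.05 and 0.05 m and y of plain_bottle in the frame of pump_carrier between -0.14 and 0.14 m and z of plain_bottle in the frame of pump_carrier below 0.05 m))) or (not ((x of square_bottle in the frame of prep_rack between -0.05 and 0.05 m and y of square_bottle in the frame of prep_rack between -0.14 and 0.14 m and z of square_bottle in the frame of prep_rack below 0.05 m) or (x of square_bottle in the frame of pump_carrier between -0.05 and 0.05 m and y of square_bottle in the frame of pump_carrier between -0.14 and 0.14 m and z of square_bottle in the frame of pump_carrier below 0.05 m)) and not ((x of plain_bottle in the frame of prep_rack between -0.05 and 0.05 m and y of plain_bottle in the frame of prep_rack between -0.14 and 0.14 m and z of plain_bottle in the frame of prep_rack below 0.05 m) or (x of plain_bottle in the frame of pump_carrier between -0.05 and 0.05 m and y of plain_bottle in the frame of pump_carrier between -0.14 and 0.14 m and z of plain_bottle in the frame of pump_carrier below 0.05 m))) or (not ((x of square_bottle in the frame of prep_rack between -0.05 and 0.05 m and y of square_bottle in the frame of prep_rack between -0.14 and 0.14 m and z of square_bottle in the frame of prep_rack below 0.05 m) or (x of square_bottle in the frame of pump_carrier between -0.05 and 0.05 m and y of square_bottle in the frame of pump_carrier between -0.14 and 0.14 m and z of square_bottle in the frame of pump_carrier below 0.05 m)) and not ((x of vent_bottle in the frame of prep_rack between -0.05 and 0.05 m and y of vent_bottle in the frame of prep_rack between -0.14 and 0.14 m and z of vent_bottle in the frame of prep_rack below 0.05 m) or (x of vent_bottle in the frame of pump_carrier between -0.05 and 0.05 m and y of vent_bottle in the frame of pump_carrier between -0.14 and 0.14 m and z of vent_bottle in the frame of pump_carrier below 0.05 m))) or (not ((x of wide_jar in the frame of prep_rack between -0.05 and 0.05 m and y of wide_jar in the frame of prep_rack between -0.14 and 0.14 m and z of wide_jar in the frame of prep_rack below 0.05 m) or (x of wide_jar in the frame of pump_carrier between -0.05 and 0.05 m and y of wide_jar in the frame of pump_carrier between -0.14 and 0.14 m and z of wide_jar in the frame of pump_carrier below 0.05 m)) and not ((x of plain_bottle in the frame of prep_rack between -0.05 and 0.05 m and y of plain_bottle in the frame of prep_rack between -0.14 and 0.14 m and z of plain_bottle in the frame of prep_rack below 0.05 m) or (x of plain_bottle in the frame of pump_carrier between -0.05 and 0.05 m and y of plain_bottle in the frame of pump_carrier between -0.14 and 0.14 m and z of plain_bottle in the frame of pump_carrier below 0.05 m))) or (not ((x of wide_jar in the frame of prep_rack between -0.05 and 0.05 m and y of wide_jar in the frame of prep_rack between -0.14 and 0.14 m and z of wide_jar in the frame of prep_rack below 0.05 m) or (x of wide_jar in the frame of pump_carrier between -0.05 and 0.05 m and y of wide_jar in the frame of pump_carrier between -0.14 and 0.14 m and z of wide_jar in the frame of pump_carrier below 0.05 m)) and not ((x of vent_bottle in the frame of prep_rack between -0.05 and 0.05 m and y of vent_bottle in the frame of prep_rack between -0.14 and 0.14 m and z of vent_bottle in the frame of prep_rack below 0.05 m) or (x of vent_bottle in the frame of pump_carrier between -0.05 and 0.05 m and y of vent_bottle in the frame of pump_carrier between -0.14 and 0.14 m and z of vent_bottle in the frame of pump_carrier below 0.05 m))) or (not ((x of wide_jar in the frame of prep_rack between -0.05 and 0.05 m and y of wide_jar in the frame of prep_rack between -0.14 and 0.14 m and z of wide_jar in the frame of prep_rack below 0.05 m) or (x of wide_jar in the frame of pump_carrier between -0.05 and 0.05 m and y of wide_jar in the frame of pump_carrier between -0.14 and 0.14 m and z of wide_jar in the frame of pump_carrier below 0.05 m)) and not ((x of square_bottle in the frame of prep_rack between -0.05 and 0.05 m and y of square_bottle in the frame of prep_rack between -0.14 and 0.14 m and z of square_bottle in the frame of prep_rack below 0.05 m) or (x of square_bottle in the frame of pump_carrier between -0.05 and 0.05 m and y of square_bottle in the frame of pump_carrier between -0.14 and 0.14 m and z of square_bottle in the frame of pump_carrier below 0.05 m)))).
It fails at once if a bottle is tipped more than 0.6 rad from upright (angle between any of plain_bottle, vent_bottle, square_bottle, wide_jar's own z axis and vertical above 0.6 rad).
It fails at once if a bottle is dropped into the carrier (faster than 0.6 m/s within 25 mm of its floor) ((x of plain_bottle in the frame of pump_carrier between -0.03 and 0.03 m and y of plain_bottle in the frame of pump_carrier between -0.126 and 0.126 m and z of plain_bottle in the frame of pump_carrier below 0.029 m and linear speed of plain_bottle above 0.6 m/s) or (x of vent_bottle in the frame of pump_carrier between -0.03 and 0.03 m and y of vent_bottle in the frame of pump_carrier between -0.126 and 0.126 m and z of vent_bottle in the frame of pump_carrier below 0.029 m and linear speed of vent_bottle above 0.6 m/s) or (x of square_bottle in the frame of pump_carrier between -0.03 and 0.03 m and y of square_bottle in the frame of pump_carrier between -0.126 and 0.126 m and z of square_bottle in the frame of pump_carrier below 0.029 m and linear speed of square_bottle above 0.6 m/s) or (x of wide_jar in the frame of pump_carrier between -0.03 and 0.03 m and y of wide_jar in the frame of pump_carrier between -0.126 and 0.126 m and z of wide_jar in the frame of pump_carrier below 0.029 m and linear speed of wide_jar above 0.6 m/s)).
It fails at once if the beaker or the conical flask is shifted by more than 30 mm or tipped ((distance of beaker from where it was at the start of the episode above 0.03 m or angle between beaker's own z axis and vertical above 0.5 rad) or (distance of flask from where it was at the start of the episode above 0.03 m or angle between flask's own z axis and vertical above 0.5 rad)).
It also fails if it takes over 136 s, if anything falls off the work surface, if the arm or the gripper's body presses on something with over 40 N, if the wrist force passes 120 N, or if a joint passes its speed limit or range.

ROBOT

A 6-joint arm with a two-finger parallel gripper is mounted at the origin on the work surface. World frame = base frame: x ahead of the robot, y to its left, z up, the work surface at z = 0. Lengths are in m, angles in rad, forces in N, time in s.
With the tool pointing down it reaches from about 0.3 to 0.75 m from the base axis. Payload 8.5 kg.
Tool frame: the origin (TCP) lies at the very end of the fingers, on their centre line; the grasp point (between the pads) lies 19 mm behind it; z points along the fingers, x is the direction in which the jaws open and shut, and the axes are right-handed (so a half turn about z gives the same grasp; the last joint's range is limited). The gripper opens to 88 mm and grips with 3 to 60 N. Pads are 18 mm wide; open, the fingers measure 123 mm over their backs; the gripper's body (75 mm by 187 mm) begins 45 mm behind the grasp point.
Start: joints at [-1.346, 0.381, 1.297, -0, 1.464, -0.215], TCP at [0.234, -0.498, 0.239] pointing down, gripper open.
Joint ranges: [-3.11, 3.11], [-0.89, 2.33], [0.22, 2.48], [-1.42, 4.56], [0.17, 2.85], [-2.88, 2.88]. Speed limits (rad/s): [2.39, 2.39, 3.14, 3.14, 3.14, 3.14].

INTERFACE

Orientations are given as a unit quaternion [w, x, y, z].
In Python, from station import arm gives the robot as it stands.
- The arm moves only by the tool servo_tool, never from a script. Its argument "targets" is a list of rows, each an object of numbers: "ax", "ay", "az": the turn, a rotation vector about the world's x, y, z in units of 5 degrees (1.0 is 5 degrees); "tx", "ty", "tz": the shift along the world's x, y, z in units of 25 mm (1.0 is 25 mm); "jaw": the closure in counts, from 0 (fully open) to 255 (shut). In form: [{"ax": .., "ay": .., "az": .., "tx": .., "ty": .., "tz": .., "jaw": ..}, ...]. A call has 1 to 20 rows; each row shifts and turns the commanded pose from where the row before left it; what a row does not reach is not made up. A row lasts 1/12 s, in which the tool goes at most 41.7 mm and 7.16 degrees, less where a joint would pass 70% of its speed; a pose out of reach is approached as far as the arm can. A call is refused whole if a number of a shift passes 1 or a number of a turn 1, either way. A call with a gripper value outside its range is refused whole. The fingers move at their own pace and stop on an object; the grip force is fixed at half the most. Time passes only in rows, so rows that do not move let the fingers close. It gives the time, the measured TCP pose, the force and the opening at its end, in the units of the state.
- arm.sense(): the state, without advancing time (a new reading comes with each control period).
- arm.snapshot(name): name is "scene" or "top" or "wrist"; returns a dict with "image" (420x560x3 uint8, blue, green, red), "K" (3x3 intrinsics, pixels), "k1" (the pictures are not rectified: a ray, as slopes to the right and down, at radius r is drawn at 1 + k1 r^2 times it, then the intrinsics apply), "rvec" (rotation vector, rad) and "tvec" (3), from world to camera coordinates, as OpenCV has them. Camera axes: x right, y down, z forward; pixel columns grow to the right and rows downward; lengths in m; the calibration is good to about 2 mm. A picture is of the moment at which its call begins. There is no depth.
- arm.sign_off(): hands the job in, once; it reports no verdict.
The state is a dict: "time": time; "joint_positions": joint angles; "dq": joint speeds; "effort": joint torques, N m; "position": TCP position; "orientation": TCP orientation; "wrist_force": force on the tool from outside, world axes, zero at the start; "torque": the same for the moment, N m; "grip_width": finger opening in m.
Only numpy, scipy, OpenCV 4.12 (cv2) and the standard library are available. Lean on these libraries where they do the work, as an engineer would, in place of code of your own. Each camera call takes 0.05 s, during which the arm holds its last target.

## Working session

There is one attempt and no reset: what is moved stays moved. The work goes in short steps, Python scripts to look and compute and a tool call to move; the robot and the scene stay as the last step left them, time stands still between calls to the robot, and variables do not carry over. Pictures are saved under pics/ and viewed, and the job is handed in when it is done.

Besides the shell and the picture viewer there is one more tool, called after ">>>" as name(argument=value, ...) on one line, values as JSON. servo_tool: Moves the arm, as the interface text tells. Its arguments: {"type":"object","properties":{"targets":{"type":"array"}},"required":["targets"]}

```bash
ls; mkdir -p pics; python3 - <<'E'
from station import arm
import cv2,json,numpy as np
print(arm.sense())
for n in ["scene","top","wrist"]:
    s=arm.snapshot(n); cv2.imwrite(f"pics/{n}0.png",s["image"])
    print(n,np.array(s["K"]).tolist(),s["k1"],s["rvec"],s["tvec"])
    np.savez(f"{n}0.npz",**{k:np.array(v) for k,v in s.items()})
E
```

```text
pics
{'time': 0.0, 'joint_positions': array([-1.34628623e+00,  3.81219238e-01,  1.29826300e+00, -2.41744321e-05,
        1.46354761e+00, -2.15331698e-01]), 'dq': array([ 0.00012983, -0.00027055, -0.00140843,  0.00099574,  0.00089848,
       -0.00037336]), 'effort': array([ 2.17197681e-03, -4.37917435e+01, -2.24548906e+01,  7.14529934e-02,
        3.53271968e-02, -1.44803980e-04]), 'position': array([ 0.23410304, -0.49739229,  0.23812452]), 'orientation': array([-4.97252397e-04,  8.44333448e-01, -5.35817611e-01, -5.18910352e-04]), 'wrist_force': array([-0.93081902, -0.72520534, -0.1769872 ]), 'torque': array([ 0.01596851, -0.04984072,  0.02956987]), 'grip_width': 0.08848894063076879}
scene [[509.7828798866236, 0.0, 285.24359310137015], [0.0, 509.7828798866236, 203.01349840753738], [0.0, 0.0, 1.0]] -0.11973009563223412 [ 2.27135411  0.66485296 -0.30146916] [-0.48757798 -0.18747707  1.47078374]
top [[436.26388084981005, 0.0, 275.82587288599046], [0.0, 436.26388084981005, 205.10311969938223], [0.0, 0.0, 1.0]] -0.12216326915510611 [ 2.1766065  -2.18768935  0.13212197] [-0.03300027  0.57420897  1.00497811]
wrist [[291.7266726808339, 0.0, 273.5829989868992], [0.0, 291.7266726808339, 204.54063629754953], [0.0, 0.0, 1.0]] -0.014161820075097016 [-2.4171656   1.53400545  0.24850758] [-0.54981181 -0.04296687  0.39208307]
```

View pics/scene0.png

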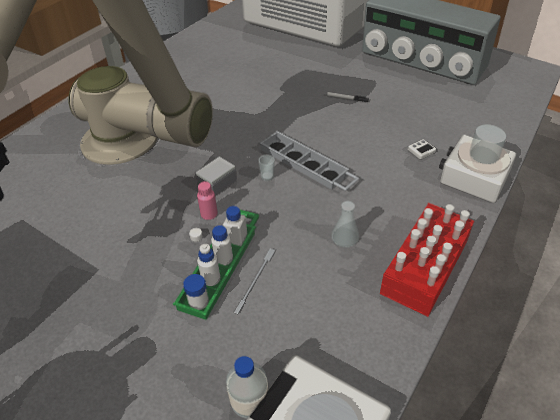

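View pics/top0.png

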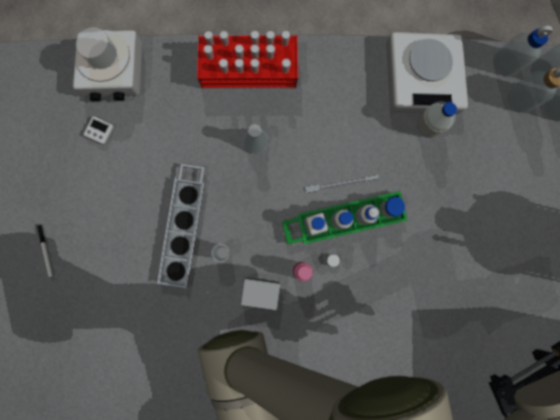

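View pics/wrist0.png

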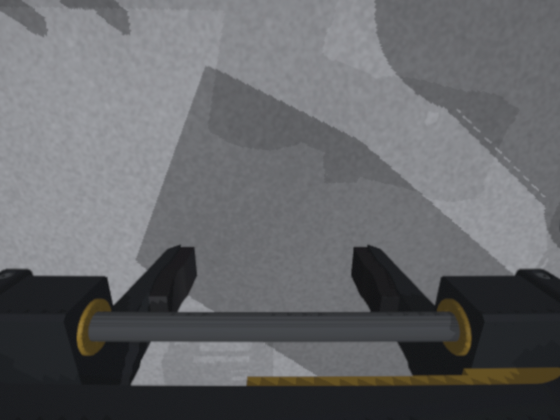

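Top view: the carrier's grip is at (190,172) and its pads at (188,194), (185,220), (180,245), (176,271). The prep rack's grip is at (292,231), and the bottle caps sit at about (318,223), (345,218), (370,213) and (395,206). The pink look-alike at (303,271) and a white cap at (333,260) stand outside the rack. I'll enlarge both racks next.

```bash
cat > h.py <<'E'
import cv2,numpy as np
def load(n):
    d=np.load(n+".npz"); return {k:d[k] for k in d}
def dist(s): return np.array([float(s["k1"]),0,0,0,0])
# model: r_d = r(1+k1 r^2) = opencv k1
def proj(s,P):
    return cv2.projectPoints(np.array(P,float).reshape(-1,1,3),s["rvec"].astype(float),s["tvec"].astype(float),s["K"],dist(s))[0].reshape(-1,2)
def onplane(s,uv,z):
    uv=np.array(uv,float).reshape(-1,1,2)
    n=cv2.undistortPoints(uv,s["K"],dist(s)).reshape(-1,2)
    R=cv2.Rodrigues(s["rvec"].astype(float))[0]; c=-R.T@s["tvec"]
    d=np.c_[n,np.ones(len(n))]@R
    z=np.broadcast_to(z,len(d))
    return c+d*((z-c[2])/d[:,2])[:,None]
E
python3 - <<'E'
from h import *
s=load("top0"); im=s["image"]
a=cv2.resize(im[155:295,150:240],None,fx=4,fy=4,interpolation=cv2.INTER_CUBIC)
b=cv2.resize(im[180:285,275:415],None,fx=5.5,fy=5.5,interpolation=cv2.INTER_CUBIC)
cv2.imwrite("pics/carr.png",a);cv2.imwrite("pics/prep.png",b)
R=cv2.Rodrigues(s["rvec"])[0];print(-R.T@s["tvec"])
t=load("scene0"); cv2.imwrite("pics/prepS.png",cv2.resize(t["image"][170:325,165:285],None,fx=3.8,fy=3.8,interpolation=cv2.INTER_CUBIC))
E
```

```text
[ 0.47319699 -0.01172719  1.0567559 ]
```

View pics/carr.png

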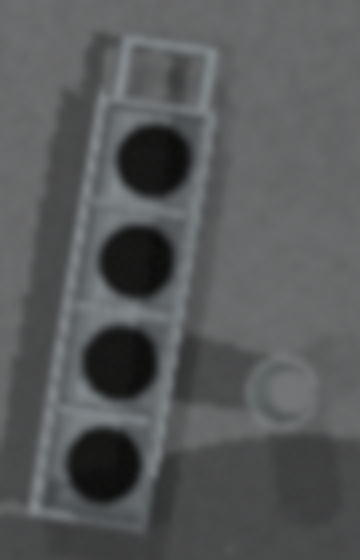

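View pics/prep.png

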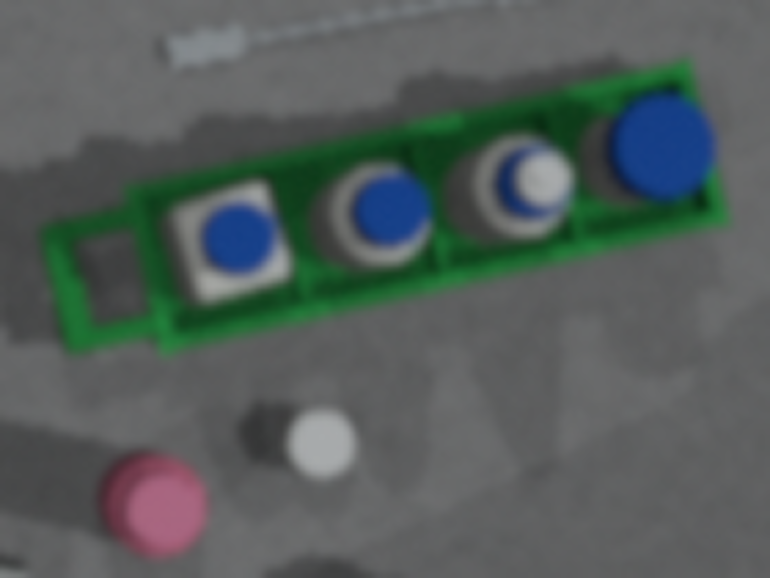

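View pics/prepS.png

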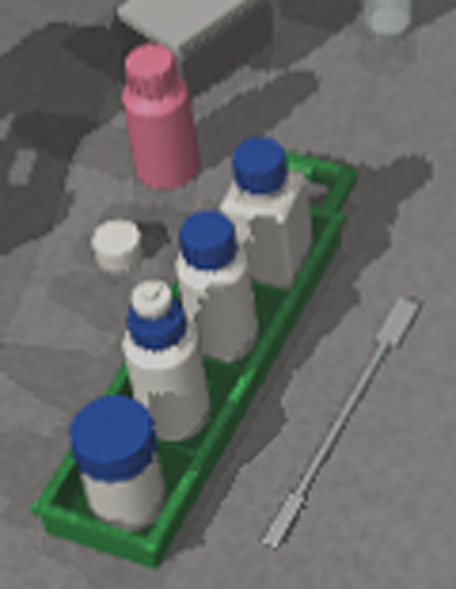

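Prep order from the grip, by crop pixels in `prep.png`: square (239,238), plain (392,210), vent (545,176), jar (662,146). The pink look-alike (155,505) and the loose white cap (321,442) are outside the rack and not part of the job. Now I'll turn these into positions.

```bash
cat > m.py <<'E'
from h import *
np.set_printoptions(precision=4,suppress=True)
from scipy.optimize import least_squares
s=load("top0")
def cp(p,f,o): return (np.array(p,float)+.5)/f-.5+np.array(o)
C=lambda p:cp(p,4,(150,155)); Q=lambda p:cp(p,5.5,(275,180))
def fit(loc,W):
    loc=np.array(loc,float);W=np.array(W)[:,:2]
    a=loc-loc.mean(0);b=W-W.mean(0)
    th=np.arctan2((a[:,0]*b[:,1]-a[:,1]*b[:,0]).sum(),(a*b).sum())
    R=np.array([[np.cos(th),-np.sin(th)],[np.sin(th),np.cos(th)]])
    t=W.mean(0)-R@loc.mean(0)
    return th,R,t,W-(loc@R.T+t)
pads=onplane(s,C([(154,160),(136,262),(120,363),(104,464)]),.004)
PY=np.array([.093,.031,-.031,-.093])
L=np.c_[0*PY,PY]
th,R,t,e=fit(L,pads);print("carrier pads",th,t,e*1000)
cor=onplane(s,C([(100,97),(213,110),(148,528),(32,517)]),.024)
# x axis: y toward grip(+x world) => x local = world -y = image right
lc=[(-.034,.126),(.034,.126),(.034,-.126),(-.034,-.126)]
th2,R2,t2,e2=fit(lc,cor);print("carrier rim",th2,t2,e2*1000)
pr=onplane(s,Q([(132,188),(690,62),(728,225),(165,352)]),.024)
lp=[(.034,.126),(.034,-.126),(-.034,-.126),(-.034,.126)]
th3,R3,t3,e3=fit(lp,pr);print("prep",th3,t3,e3*1000)
caps=onplane(s,Q([(239,238),(392,210),(545,176),(662,146)]),np.array([.098,.098,.110,.072]))
print("caps",caps); print("local",(caps[:,:2]-t3)@R3*1000)
print("square corners",onplane(s,Q([(168,212),(268,180),(293,270)]),.070))
print("carrier places",L@R.T+t, L@R2.T+t2)
print("beaker top",onplane(s,C([(283,390)]),.058),"flask",onplane(s,[(255,131)],.104),"pink", onplane(s,Q([(165,510)]),.094))
E
python3 m.py
```

```text
carrier pads -1.7232504628168221 [0.5107 0.1911] [[ 0.2182 -0.2739]
 [-0.5823  0.4419]
 [-0.2071  0.048 ]
 [ 0.5711 -0.216 ]]
carrier rim -1.7151255927794848 [0.5103 0.1906] [[-1.271   0.1377]
 [ 0.2668 -0.7245]
 [ 2.2735 -0.4798]
 [-1.2693  1.0666]]
prep 0.21193750083808752 [ 0.545 -0.221] [[ 1.775   0.6315]
 [ 3.2431 -0.8563]
 [-2.441  -1.2354]
 [-2.5771  1.4602]]
caps [[ 0.5274 -0.1273  0.098 ]
 [ 0.5384 -0.1895  0.098 ]
 [ 0.5508 -0.2496  0.11  ]
 [ 0.5663 -0.3094  0.072 ]]
local [[  2.5281  95.3412]
 [  0.1182  32.2273]
 [ -0.3372 -29.1147]
 [  2.1853 -90.9024]]
square corners [[ 0.54   -0.1014  0.07  ]
 [ 0.553  -0.1431  0.07  ]
 [ 0.5157 -0.1529  0.07  ]]
carrier places [[0.6027 0.177 ]
 [0.5414 0.1864]
 [0.4801 0.1958]
 [0.4188 0.2052]] [[0.6023 0.1773]
 [0.541  0.1862]
 [0.4796 0.1951]
 [0.4183 0.204 ]]
beaker top [[0.464  0.0918 0.058 ]] flask [[0.7335 0.0115 0.104 ]] pink [[ 0.4191 -0.0966  0.094 ]]
```

>>> servo_tool(targets=[{"az": 0.8,"tx": 0.586,"ty": 0.74,"tz": -0.05},{"az": 0.8,"tx": 0.586,"ty": 0.74,"tz": -0.05},{"az": 0.8,"tx": 0.586,"ty": 0.74,"tz": -0.05},{"az": 0.8,"tx": 0.586,"ty": 0.74,"tz": -0.05},{"az": 0.8,"tx": 0.586,"ty": 0.74,"tz": -0.05},{"az": 0.8,"tx": 0.586,"ty": 0.74,"tz": -0.05},{"az": 0.8,"tx": 0.586,"ty": 0.74,"tz": -0.05},{"az": 0.8,"tx": 0.586,"ty": 0.74,"tz": -0.05},{"az": 0.8,"tx": 0.586,"ty": 0.74,"tz": -0.05},{"az": 0.8,"tx": 0.586,"ty": 0.74,"tz": -0.05},{"az": 0.8,"tx": 0.586,"ty": 0.74,"tz": -0.05},{"az": 0.8,"tx": 0.586,"ty": 0.74,"tz": -0.05},{"az": 0.8,"tx": 0.586,"ty": 0.74,"tz": -0.05},{"az": 0.8,"tx": 0.586,"ty": 0.74,"tz": -0.05},{"az": 0.8,"tx": 0.586,"ty": 0.74,"tz": -0.05},{"az": 0.8,"tx": 0.586,"ty": 0.74,"tz": -0.05},{"az": 0.8,"tx": 0.586,"ty": 0.74,"tz": -0.05},{"az": 0.8,"tx": 0.586,"ty": 0.74,"tz": -0.05},{"az": 0.8,"tx": 0.586,"ty": 0.74,"tz": -0.05},{"az": 0.8,"tx": 0.586,"ty": 0.74,"tz": -0.05}])

```text
validation failed for argument at $.ta...
```

```bash
cat > st.py <<'E'
from station import arm
import numpy as np,sys
from scipy.spatial.transform import Rotation as Ro
np.set_printoptions(precision=4,suppress=True)
x=arm.sense();q=x["orientation"];M=Ro.from_quat([q[1],q[2],q[3],q[0]]).as_matrix()
ang=np.arctan2(M[1,0],M[0,0])
print("t",round(x["time"],2),"pos",x["position"],"ang",ang,"toolz",M[:,2],"F",x["wrist_force"],"w",round(x["grip_width"],4))
if len(sys.argv)>1:
    g=np.array([float(v) for v in sys.argv[1:]])
    d=(g[:3]-x["position"])/.025
    da=(g[3]-ang+np.pi/2)%np.pi-np.pi/2
    print("units shift",d,"az",np.degrees(da)/5,"tilt rotvec units",np.degrees(np.cross(M[:,2],[0,0,-1]))/5)
E
python3 st.py .5277 -.1272 .15 .27
python3 - <<'E'
from station import arm
import cv2
from h import *
s=arm.snapshot("wrist");cv2.imwrite("pics/w1.png",s["image"])
np.savez("w1.npz",**{k:np.array(v) for k,v in s.items()})
print(proj(s,[(.5274,-.1273,.098),(.5384,-.1895,.098)]))
E
```

```text
t 0.15 pos [ 0.2341 -0.4975  0.2383] ang -1.131029251035928 toolz [-0.0002  0.0009 -1.    ] F [-0.75   -0.3749 -0.3334] w 0.0882
units shift [11.7438 14.8116 -3.5326] az 16.054612611746684 tilt rotvec units [-0.0109 -0.0028 -0.    ]
[[ -55.29997076 -442.41146036]
 [  41.02324433 -415.13244997]]
```

View pics/w1.png

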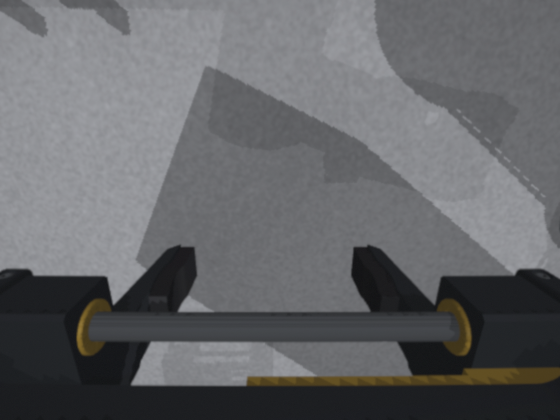

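The call was refused, so nothing moved and the picture is unchanged. The rows probably need every key, so I'll give all of them.

>>> servo_tool(targets=[{"ax": 0,"ay": 0,"az": 0.8,"tx": 0.586,"ty": 0.74,"tz": -0.05,"jaw": 0},{"ax": 0,"ay": 0,"az": 0.8,"tx": 0.586,"ty": 0.74,"tz": -0.05,"jaw": 0},{"ax": 0,"ay": 0,"az": 0.8,"tx": 0.586,"ty": 0.74,"tz": -0.05,"jaw": 0},{"ax": 0,"ay": 0,"az": 0.8,"tx": 0.586,"ty": 0.74,"tz": -0.05,"jaw": 0},{"ax": 0,"ay": 0,"az": 0.8,"tx": 0.586,"ty": 0.74,"tz": -0.05,"jaw": 0},{"ax": 0,"ay": 0,"az": 0.8,"tx": 0.586,"ty": 0.74,"tz": -0.05,"jaw": 0},{"ax": 0,"ay": 0,"az": 0.8,"tx": 0.586,"ty": 0.74,"tz": -0.05,"jaw": 0},{"ax": 0,"ay": 0,"az": 0.8,"tx": 0.586,"ty": 0.74,"tz": -0.05,"jaw": 0},{"ax": 0,"ay": 0,"az": 0.8,"tx": 0.586,"ty": 0.74,"tz": -0.05,"jaw": 0},{"ax": 0,"ay": 0,"az": 0.8,"tx": 0.586,"ty": 0.74,"tz": -0.05,"jaw": 0},{"ax": 0,"ay": 0,"az": 0.8,"tx": 0.586,"ty": 0.74,"tz": -0.05,"jaw": 0},{"ax": 0,"ay": 0,"az": 0.8,"tx": 0.586,"ty": 0.74,"tz": -0.05,"jaw": 0},{"ax": 0,"ay": 0,"az": 0.8,"tx": 0.586,"ty": 0.74,"tz": -0.05,"jaw": 0},{"ax": 0,"ay": 0,"az": 0.8,"tx": 0.586,"ty": 0.74,"tz": -0.05,"jaw": 0},{"ax": 0,"ay": 0,"az": 0.8,"tx": 0.586,"ty": 0.74,"tz": -0.05,"jaw": 0},{"ax": 0,"ay": 0,"az": 0.8,"tx": 0.586,"ty": 0.74,"tz": -0.05,"jaw": 0},{"ax": 0,"ay": 0,"az": 0.8,"tx": 0.586,"ty": 0.74,"tz": -0.05,"jaw": 0},{"ax": 0,"ay": 0,"az": 0.8,"tx": 0.586,"ty": 0.74,"tz": -0.05,"jaw": 0},{"ax": 0,"ay": 0,"az": 0.8,"tx": 0.586,"ty": 0.74,"tz": -0.05,"jaw": 0},{"ax": 0,"ay": 0,"az": 0.8,"tx": 0.586,"ty": 0.74,"tz": -0.05,"jaw": 0}])

```text
time: 1.87
position: [0.5277, -0.1266, 0.2135]
orientation: [-0.0, 0.991, 0.134, -0.0]
wrist_force: [-0.2, -0.7, 0.0]
grip_width: 0.088
```

```bash
python3 st.py .5277 -.1272 .15 .27
cat > wp.py <<'E'
from station import arm
import cv2,sys
from h import *
n,cam=sys.argv[1],sys.argv[2]
s=arm.snapshot(cam);cv2.imwrite(f"pics/{n}.png",s["image"])
np.savez(f"{n}.npz",**{k:np.array(v) for k,v in s.items()})
print(proj(s,[(.5274,-.1273,.098),(.5384,-.1895,.098),(.5508,-.2496,.110),(.5663,-.3094,.072)]).round(1).tolist())
E
python3 wp.py w2 wrist
```

```text
t 1.87 pos [ 0.5277 -0.1266  0.2135] ang 0.2687583408976788 toolz [-0.0003  0.0001 -1.    ] F [-0.1807 -0.7045  0.0466] w 0.088
units shift [-0.0007 -0.025  -2.5413] az 0.01422836523140159 tilt rotvec units [-0.0016 -0.0037 -0.    ]
[[272.8, 199.8], [267.0, 259.3], [263.3, 317.4], [264.2, 337.7]]
```

View pics/w2.png

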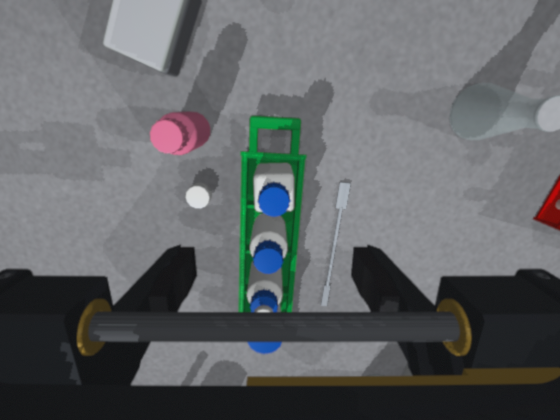

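The wrist view matches the estimates: caps at (274,200) and (267,258) against predictions of (273,200) and (267,259). The fingers straddle the rack and clear the spatula at (337,240) on the right. Next I descend and grip.

>>> servo_tool(targets=[{"ax": 0,"ay": 0,"az": 0,"tx": 0,"ty": -0.02,"tz": -0.8,"jaw": 0},{"ax": 0,"ay": 0,"az": 0,"tx": 0,"ty": 0,"tz": -0.8,"jaw": 0},{"ax": 0,"ay": 0,"az": 0,"tx": 0,"ty": 0,"tz": -0.8,"jaw": 0},{"ax": 0,"ay": 0,"az": 0,"tx": 0,"ty": 0,"tz": -0.8,"jaw": 0},{"ax": 0,"ay": 0,"az": 0,"tx": 0,"ty": 0,"tz": -0.8,"jaw": 0},{"ax": 0,"ay": 0,"az": 0,"tx": 0,"ty": 0,"tz": -0.8,"jaw": 0},{"ax": 0,"ay": 0,"az": 0,"tx": 0,"ty": 0,"tz": -0.8,"jaw": 0},{"ax": 0,"ay": 0,"az": 0,"tx": 0,"ty": 0,"tz": -0.6,"jaw": 0},{"ax": 0,"ay": 0,"az": 0,"tx": 0,"ty": 0,"tz": -0.4,"jaw": 0},{"ax": 0,"ay": 0,"az": 0,"tx": 0,"ty": 0,"tz": -0.26,"jaw": 0},{"ax": 0,"ay": 0,"az": 0,"tx": 0,"ty": 0,"tz": 0,"jaw": 0},{"ax": 0,"ay": 0,"az": 0,"tx": 0,"ty": 0,"tz": 0,"jaw": 0}])

```text
time: 2.92
position: [0.5274, -0.1283, 0.0426]
orientation: [0.0, 0.991, 0.132, 0.0]
wrist_force: [-0.3, 1.0, 0.5]
grip_width: 0.0882
```

>>> servo_tool(targets=[{"ax": 0,"ay": 0,"az": 0,"tx": 0,"ty": 0,"tz": 0,"jaw": 60},{"ax": 0,"ay": 0,"az": 0,"tx": 0,"ty": 0,"tz": 0,"jaw": 100},{"ax": 0,"ay": 0,"az": 0,"tx": 0,"ty": 0,"tz": 0,"jaw": 120},{"ax": 0,"ay": 0,"az": 0,"tx": 0,"ty": 0,"tz": 0,"jaw": 140},{"ax": 0,"ay": 0,"az": 0,"tx": 0,"ty": 0,"tz": 0,"jaw": 180},{"ax": 0,"ay": 0,"az": 0,"tx": 0,"ty": 0,"tz": 0,"jaw": 220},{"ax": 0,"ay": 0,"az": 0,"tx": 0,"ty": 0,"tz": 0,"jaw": 255},{"ax": 0,"ay": 0,"az": 0,"tx": 0,"ty": 0,"tz": 0,"jaw": 255},{"ax": 0,"ay": 0,"az": 0,"tx": 0,"ty": 0,"tz": 0,"jaw": 255},{"ax": 0,"ay": 0,"az": 0,"tx": 0,"ty": 0,"tz": 0,"jaw": 255}])

```text
time: 3.75
position: [0.5273, -0.1282, 0.0423]
orientation: [0.0, 0.991, 0.132, 0.0]
wrist_force: [1.0, 1.0, 0.9]
grip_width: 0.0417
```

```bash
python3 st.py .5277 -.1272 .16 .27
```

```text
t 3.75 pos [ 0.5273 -0.1282  0.0423] ang 0.26534915709837736 toolz [ 0.0002 -0.0001 -1.    ] F [0.9542 0.9819 0.893 ] w 0.0417
units shift [0.0177 0.0385 4.7072] az 0.053294733888269843 tilt rotvec units [0.0014 0.0026 0.    ]
```

>>> servo_tool(targets=[{"ax": 0,"ay": 0,"az": 0,"tx": 0,"ty": 0,"tz": 0.2,"jaw": 255},{"ax": 0,"ay": 0,"az": 0,"tx": 0,"ty": 0,"tz": 0.5,"jaw": 255},{"ax": 0,"ay": 0,"az": 0,"tx": 0,"ty": 0,"tz": 0.7,"jaw": 255},{"ax": 0,"ay": 0,"az": 0,"tx": 0,"ty": 0,"tz": 0.7,"jaw": 255},{"ax": 0,"ay": 0,"az": 0,"tx": 0,"ty": 0,"tz": 0.7,"jaw": 255},{"ax": 0,"ay": 0,"az": 0,"tx": 0,"ty": 0,"tz": 0.7,"jaw": 255},{"ax": 0,"ay": 0,"az": 0,"tx": 0,"ty": 0,"tz": 0.7,"jaw": 255},{"ax": 0,"ay": 0,"az": 0,"tx": 0,"ty": 0,"tz": 0.6,"jaw": 255},{"ax": 0,"ay": 0,"az": 0,"tx": 0,"ty": 0,"tz": 0.3,"jaw": 255},{"ax": 0,"ay": 0,"az": 0,"tx": 0,"ty": 0,"tz": 0,"jaw": 255}])

```text
time: 4.58
position: [0.5275, -0.1283, 0.1712]
orientation: [0.001, 0.991, 0.132, 0.001]
wrist_force: [-0.1, -0.1, -1.9]
grip_width: 0.0418
```

>>> servo_tool(targets=[{"ax": 0,"ay": 0,"az": 0.35,"tx": 0.08,"ty": 0.34,"tz": 0,"jaw": 255},{"ax": 0,"ay": 0,"az": 0.735,"tx": 0.167,"ty": 0.68,"tz": 0,"jaw": 255},{"ax": 0,"ay": 0,"az": 0.735,"tx": 0.167,"ty": 0.68,"tz": 0,"jaw": 255},{"ax": 0,"ay": 0,"az": 0.735,"tx": 0.167,"ty": 0.68,"tz": 0,"jaw": 255},{"ax": 0,"ay": 0,"az": 0.735,"tx": 0.167,"ty": 0.68,"tz": 0,"jaw": 255},{"ax": 0,"ay": 0,"az": 0.735,"tx": 0.167,"ty": 0.68,"tz": 0,"jaw": 255},{"ax": 0,"ay": 0,"az": 0.735,"tx": 0.167,"ty": 0.68,"tz": 0,"jaw": 255},{"ax": 0,"ay": 0,"az": 0.735,"tx": 0.167,"ty": 0.68,"tz": 0,"jaw": 255},{"ax": 0,"ay": 0,"az": 0.735,"tx": 0.167,"ty": 0.68,"tz": 0,"jaw": 255},{"ax": 0,"ay": 0,"az": 0.735,"tx": 0.167,"ty": 0.68,"tz": 0,"jaw": 255},{"ax": 0,"ay": 0,"az": 0.735,"tx": 0.167,"ty": 0.68,"tz": 0,"jaw": 255},{"ax": 0,"ay": 0,"az": 0.735,"tx": 0.167,"ty": 0.68,"tz": 0,"jaw": 255},{"ax": 0,"ay": 0,"az": 0.735,"tx": 0.167,"ty": 0.68,"tz": 0,"jaw": 255},{"ax": 0,"ay": 0,"az": 0.735,"tx": 0.167,"ty": 0.68,"tz": 0,"jaw": 255},{"ax": 0,"ay": 0,"az": 0.735,"tx": 0.167,"ty": 0.68,"tz": 0,"jaw": 255},{"ax": 0,"ay": 0,"az": 0.735,"tx": 0.167,"ty": 0.68,"tz": 0,"jaw": 255},{"ax": 0,"ay": 0,"az": 0.735,"tx": 0.167,"ty": 0.68,"tz": 0,"jaw": 255},{"ax": 0,"ay": 0,"az": 0.735,"tx": 0.167,"ty": 0.68,"tz": 0,"jaw": 255},{"ax": 0,"ay": 0,"az": 0.35,"tx": 0.08,"ty": 0.34,"tz": 0,"jaw": 255},{"ax": 0,"ay": 0,"az": 0,"tx": 0,"ty": 0,"tz": 0,"jaw": 255}])

```text
time: 6.25
position: [0.6016, 0.1797, 0.1683]
orientation: [-0.001, 0.758, 0.652, -0.001]
wrist_force: [0.6, 0.0, -1.1]
grip_width: 0.0421
```

```bash
python3 st.py .6025 .1771 .042 1.42; python3 wp.py w3 wrist; python3 -c "
from h import *
s=load('w3');print(proj(s,[(.6025,.177,.004),(.6025,.177,.13),(.541,.1863,.004)]).round(1))"
```

```text
t 6.25 pos [0.6016 0.1797 0.1683] ang 1.420259489701465 toolz [-0.0021  0.0001 -1.    ] F [ 0.6296  0.0401 -1.14  ] w 0.0421
units shift [ 0.0345 -0.103  -5.0536] az -0.002973532944212734 tilt rotvec units [-0.0008 -0.0245 -0.    ]
[[-125.9, 183.4], [-184.4, 207.7], [-257.7, 237.3], [-232.6, 243.7]]
[[271.5 187.3]
 [270.4 234.1]
 [271.3 129.2]]
```

View pics/w3.png

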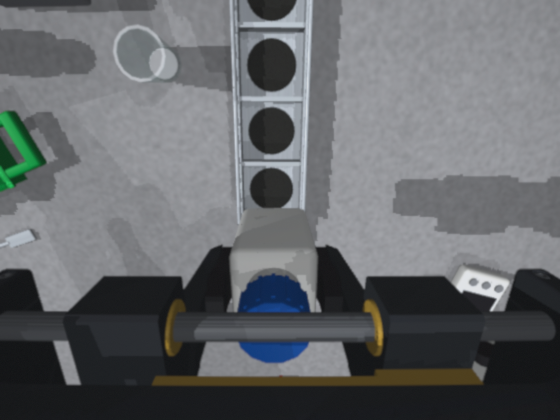

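The square bottle hangs upright in the jaws. Pad 1 is at (271,187) as predicted, with the carrier straight below, so I lower it.

>>> servo_tool(targets=[{"ax": 0,"ay": 0,"az": 0,"tx": 0.035,"ty": -0.1,"tz": -0.3,"jaw": 255},{"ax": 0,"ay": 0,"az": 0,"tx": 0,"ty": 0,"tz": -0.6,"jaw": 255},{"ax": 0,"ay": 0,"az": 0,"tx": 0,"ty": 0,"tz": -0.6,"jaw": 255},{"ax": 0,"ay": 0,"az": 0,"tx": 0,"ty": 0,"tz": -0.6,"jaw": 255},{"ax": 0,"ay": 0,"az": 0,"tx": 0,"ty": 0,"tz": -0.6,"jaw": 255},{"ax": 0,"ay": 0,"az": 0,"tx": 0,"ty": 0,"tz": -0.6,"jaw": 255},{"ax": 0,"ay": 0,"az": 0,"tx": 0,"ty": 0,"tz": -0.5,"jaw": 255},{"ax": 0,"ay": 0,"az": 0,"tx": 0,"ty": 0,"tz": -0.4,"jaw": 255},{"ax": 0,"ay": 0,"az": 0,"tx": 0,"ty": 0,"tz": -0.3,"jaw": 255},{"ax": 0,"ay": 0,"az": 0,"tx": 0,"ty": 0,"tz": -0.2,"jaw": 255},{"ax": 0,"ay": 0,"az": 0,"tx": 0,"ty": 0,"tz": -0.2,"jaw": 255},{"ax": 0,"ay": 0,"az": 0,"tx": 0,"ty": 0,"tz": -0.1,"jaw": 255},{"ax": 0,"ay": 0,"az": 0,"tx": 0,"ty": 0,"tz": 0,"jaw": 255},{"ax": 0,"ay": 0,"az": 0,"tx": 0,"ty": 0,"tz": 0,"jaw": 255}])

```text
time: 7.47
position: [0.6032, 0.1754, 0.0451]
orientation: [0.0, 0.759, 0.651, 0.0]
wrist_force: [0.2, -0.5, -2.7]
grip_width: 0.0419
```

```bash
python3 st.py .6025 .1771 .042 1.42
```

```text
t 7.47 pos [0.6032 0.1754 0.0451] ang 1.4167694141414071 toolz [ 0.0006  0.     -1.    ] F [ 0.2308 -0.5105 -2.7403] w 0.0419
units shift [-0.0275  0.0683 -0.1229] az 0.03701978701040315 tilt rotvec units [-0.0003  0.007   0.    ]
```

>>> servo_tool(targets=[{"ax": 0,"ay": 0,"az": 0,"tx": -0.02,"ty": 0.05,"tz": -0.06,"jaw": 255},{"ax": 0,"ay": 0,"az": 0,"tx": 0,"ty": 0,"tz": -0.04,"jaw": 255},{"ax": 0,"ay": 0,"az": 0,"tx": 0,"ty": 0,"tz": -0.02,"jaw": 255},{"ax": 0,"ay": 0,"az": 0,"tx": 0,"ty": 0,"tz": 0,"jaw": 255}])

```text
time: 7.8
position: [0.6026, 0.1768, 0.0423]
orientation: [0.0, 0.759, 0.651, 0.0]
wrist_force: [-2.0, 1.8, 2.6]
grip_width: 0.0419
```

>>> servo_tool(targets=[{"ax": 0,"ay": 0,"az": 0,"tx": 0,"ty": 0,"tz": 0,"jaw": 130},{"ax": 0,"ay": 0,"az": 0,"tx": 0,"ty": 0,"tz": 0,"jaw": 110},{"ax": 0,"ay": 0,"az": 0,"tx": 0,"ty": 0,"tz": 0,"jaw": 80},{"ax": 0,"ay": 0,"az": 0,"tx": 0,"ty": 0,"tz": 0,"jaw": 40},{"ax": 0,"ay": 0,"az": 0,"tx": 0,"ty": 0,"tz": 0,"jaw": 0},{"ax": 0,"ay": 0,"az": 0,"tx": 0,"ty": 0,"tz": 0,"jaw": 0},{"ax": 0,"ay": 0,"az": 0,"tx": 0,"ty": 0,"tz": 0,"jaw": 0},{"ax": 0,"ay": 0,"az": 0,"tx": 0,"ty": 0,"tz": 0,"jaw": 0},{"ax": 0,"ay": 0,"az": 0,"tx": 0,"ty": 0,"tz": 0,"jaw": 0}])

```text
time: 8.55
position: [0.6025, 0.1766, 0.0417]
orientation: [-0.0, 0.759, 0.651, -0.0]
wrist_force: [-0.0, -0.2, -0.2]
grip_width: 0.0883
```

>>> servo_tool(targets=[{"ax": 0,"ay": 0,"az": 0,"tx": 0,"ty": 0,"tz": 0.4,"jaw": 0},{"ax": 0,"ay": 0,"az": 0,"tx": 0,"ty": 0,"tz": 0.7,"jaw": 0},{"ax": 0,"ay": 0,"az": 0,"tx": 0,"ty": 0,"tz": 0.8,"jaw": 0},{"ax": 0,"ay": 0,"az": 0,"tx": 0,"ty": 0,"tz": 0.8,"jaw": 0},{"ax": 0,"ay": 0,"az": 0,"tx": 0,"ty": 0,"tz": 0.8,"jaw": 0},{"ax": 0,"ay": 0,"az": 0,"tx": 0,"ty": 0,"tz": 0.8,"jaw": 0},{"ax": 0,"ay": 0,"az": 0,"tx": 0,"ty": 0,"tz": 0.5,"jaw": 0},{"ax": 0,"ay": 0,"az": 0,"tx": 0,"ty": 0,"tz": 0.3,"jaw": 0}])

```text
time: 9.22
position: [0.6029, 0.1767, 0.1719]
orientation: [0.001, 0.759, 0.651, 0.001]
wrist_force: [-0.4, -0.3, -0.6]
grip_width: 0.0882
```

>>> servo_tool(targets=[{"ax": 0,"ay": 0,"az": -0.69,"tx": -0.128,"ty": -0.73,"tz": 0,"jaw": 0},{"ax": 0,"ay": 0,"az": -0.69,"tx": -0.128,"ty": -0.73,"tz": 0,"jaw": 0},{"ax": 0,"ay": 0,"az": -0.69,"tx": -0.128,"ty": -0.73,"tz": 0,"jaw": 0},{"ax": 0,"ay": 0,"az": -0.69,"tx": -0.128,"ty": -0.73,"tz": 0,"jaw": 0},{"ax": 0,"ay": 0,"az": -0.69,"tx": -0.128,"ty": -0.73,"tz": 0,"jaw": 0},{"ax": 0,"ay": 0,"az": -0.69,"tx": -0.128,"ty": -0.73,"tz": 0,"jaw": 0},{"ax": 0,"ay": 0,"az": -0.69,"tx": -0.128,"ty": -0.73,"tz": 0,"jaw": 0},{"ax": 0,"ay": 0,"az": -0.69,"tx": -0.128,"ty": -0.73,"tz": 0,"jaw": 0},{"ax": 0,"ay": 0,"az": -0.69,"tx": -0.128,"ty": -0.73,"tz": 0,"jaw": 0},{"ax": 0,"ay": 0,"az": -0.69,"tx": -0.128,"ty": -0.73,"tz": 0,"jaw": 0},{"ax": 0,"ay": 0,"az": -0.69,"tx": -0.128,"ty": -0.73,"tz": 0,"jaw": 0},{"ax": 0,"ay": 0,"az": -0.69,"tx": -0.128,"ty": -0.73,"tz": 0,"jaw": 0},{"ax": 0,"ay": 0,"az": -0.69,"tx": -0.128,"ty": -0.73,"tz": 0,"jaw": 0},{"ax": 0,"ay": 0,"az": -0.69,"tx": -0.128,"ty": -0.73,"tz": 0,"jaw": 0},{"ax": 0,"ay": 0,"az": -0.69,"tx": -0.128,"ty": -0.73,"tz": 0,"jaw": 0},{"ax": 0,"ay": 0,"az": -0.69,"tx": -0.128,"ty": -0.73,"tz": 0,"jaw": 0},{"ax": 0,"ay": 0,"az": -0.69,"tx": -0.128,"ty": -0.73,"tz": 0,"jaw": 0},{"ax": 0,"ay": 0,"az": -0.69,"tx": -0.128,"ty": -0.73,"tz": 0,"jaw": 0},{"ax": 0,"ay": 0,"az": -0.69,"tx": -0.128,"ty": -0.73,"tz": 0,"jaw": 0},{"ax": 0,"ay": 0,"az": -0.69,"tx": -0.128,"ty": -0.73,"tz": 0,"jaw": 0}])

```text
time: 10.88
position: [0.5381, -0.1892, 0.1693]
orientation: [-0.0, 0.995, 0.105, -0.0]
wrist_force: [-0.3, 0.2, -0.6]
grip_width: 0.0879
```

```bash
python3 st.py .5384 -.1895 .042 .212; python3 wp.py w4 wrist; python3 wp.py s4 scene;python3 - <<'E'
import cv2,numpy as np
cv2.imwrite("pics/c4.png",np.hstack([cv2.imread("pics/w4.png")[:, 150:400],cv2.resize(cv2.imread("pics/s4.png")[110:250,220:400],None,fx=3,fy=3,interpolation=cv2.INTER_CUBIC)]))
E
```

```text
t 10.88 pos [ 0.5381 -0.1892  0.1693] ang 0.20943265270229688 toolz [-0.0004  0.0002 -1.    ] F [-0.3138  0.2086 -0.5627] w 0.0879
units shift [ 0.0118 -0.0117 -5.0931] az 0.029419632940540064 tilt rotvec units [-0.0022 -0.0041 -0.    ]
[[276.5, 135.1], [273.6, 216.1], [273.1, 290.9], [275.9, 320.5]]
[[232.1, 209.5], [218.5, 229.1], [204.2, 246.0], [193.7, 280.8]]
```

View pics/c4.png

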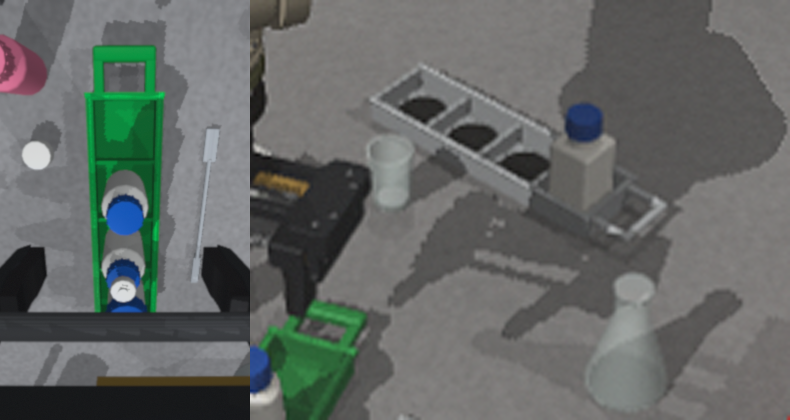

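The square bottle stands upright in the place next to the grip. The plain cap is at (274,215) against a prediction of (274,216). Descend and grip.

>>> servo_tool(targets=[{"ax": 0,"ay": 0,"az": 0,"tx": 0.01,"ty": 0,"tz": -0.6,"jaw": 0},{"ax": 0,"ay": 0,"az": 0,"tx": 0,"ty": 0,"tz": -0.8,"jaw": 0},{"ax": 0,"ay": 0,"az": 0,"tx": 0,"ty": 0,"tz": -0.8,"jaw": 0},{"ax": 0,"ay": 0,"az": 0,"tx": 0,"ty": 0,"tz": -0.8,"jaw": 0},{"ax": 0,"ay": 0,"az": 0,"tx": 0,"ty": 0,"tz": -0.8,"jaw": 0},{"ax": 0,"ay": 0,"az": 0,"tx": 0,"ty": 0,"tz": -0.6,"jaw": 0},{"ax": 0,"ay": 0,"az": 0,"tx": 0,"ty": 0,"tz": -0.4,"jaw": 0},{"ax": 0,"ay": 0,"az": 0,"tx": 0,"ty": 0,"tz": -0.25,"jaw": 0},{"ax": 0,"ay": 0,"az": 0,"tx": 0,"ty": 0,"tz": 0,"jaw": 0},{"ax": 0,"ay": 0,"az": 0,"tx": 0,"ty": 0,"tz": 0,"jaw": 0}])

```text
time: 11.82
position: [0.539, -0.1883, 0.0435]
orientation: [0.0, 0.994, 0.106, 0.0]
wrist_force: [0.1, -0.6, 0.1]
grip_width: 0.0882
```

>>> servo_tool(targets=[{"ax": 0,"ay": 0,"az": 0,"tx": 0,"ty": 0,"tz": 0,"jaw": 60},{"ax": 0,"ay": 0,"az": 0,"tx": 0,"ty": 0,"tz": 0,"jaw": 100},{"ax": 0,"ay": 0,"az": 0,"tx": 0,"ty": 0,"tz": 0,"jaw": 120},{"ax": 0,"ay": 0,"az": 0,"tx": 0,"ty": 0,"tz": 0,"jaw": 140},{"ax": 0,"ay": 0,"az": 0,"tx": 0,"ty": 0,"tz": 0,"jaw": 180},{"ax": 0,"ay": 0,"az": 0,"tx": 0,"ty": 0,"tz": 0,"jaw": 220},{"ax": 0,"ay": 0,"az": 0,"tx": 0,"ty": 0,"tz": 0,"jaw": 255},{"ax": 0,"ay": 0,"az": 0,"tx": 0,"ty": 0,"tz": 0,"jaw": 255},{"ax": 0,"ay": 0,"az": 0,"tx": 0,"ty": 0,"tz": 0,"jaw": 255},{"ax": 0,"ay": 0,"az": 0,"tx": 0,"ty": 0,"tz": 0,"jaw": 255}])

```text
time: 12.65
position: [0.5387, -0.1884, 0.0431]
orientation: [0.0, 0.994, 0.106, -0.0]
wrist_force: [-0.7, -0.3, 1.1]
grip_width: 0.0415
```

```bash
python3 st.py .541 .1863 .042 1.42
```

```text
t 12.65 pos [ 0.5387 -0.1884  0.0431] ang 0.2124384916864529 toolz [-0.0001 -0.0001 -1.    ] F [-0.7043 -0.2981  1.103 ] w 0.0415
units shift [ 0.0912 14.9893 -0.0424] az 13.837635585763621 tilt rotvec units [ 0.0007 -0.0006  0.    ]
```

>>> servo_tool(targets=[{"ax": 0,"ay": 0,"az": 0,"tx": 0,"ty": 0,"tz": 0.2,"jaw": 255},{"ax": 0,"ay": 0,"az": 0,"tx": 0,"ty": 0,"tz": 0.5,"jaw": 255},{"ax": 0,"ay": 0,"az": 0,"tx": 0,"ty": 0,"tz": 0.7,"jaw": 255},{"ax": 0,"ay": 0,"az": 0,"tx": 0,"ty": 0,"tz": 0.7,"jaw": 255},{"ax": 0,"ay": 0,"az": 0,"tx": 0,"ty": 0,"tz": 0.7,"jaw": 255},{"ax": 0,"ay": 0,"az": 0,"tx": 0,"ty": 0,"tz": 0.7,"jaw": 255},{"ax": 0,"ay": 0,"az": 0,"tx": 0,"ty": 0,"tz": 0.7,"jaw": 255},{"ax": 0,"ay": 0,"az": 0,"tx": 0,"ty": 0,"tz": 0.6,"jaw": 255},{"ax": 0,"ay": 0,"az": 0,"tx": 0,"ty": 0,"tz": 0.3,"jaw": 255},{"ax": 0,"ay": 0,"az": 0,"tx": 0,"ty": 0,"tz": 0,"jaw": 255}])

```text
time: 13.48
position: [0.5392, -0.1886, 0.1721]
orientation: [0.001, 0.994, 0.106, 0.001]
wrist_force: [-0.3, -0.0, -2.3]
grip_width: 0.0412
```

>>> servo_tool(targets=[{"ax": 0,"ay": 0,"az": 0.4,"tx": 0,"ty": 0.45,"tz": 0,"jaw": 255},{"ax": 0,"ay": 0,"az": 0.72,"tx": 0.005,"ty": 0.78,"tz": 0,"jaw": 255},{"ax": 0,"ay": 0,"az": 0.72,"tx": 0.005,"ty": 0.78,"tz": 0,"jaw": 255},{"ax": 0,"ay": 0,"az": 0.72,"tx": 0.005,"ty": 0.78,"tz": 0,"jaw": 255},{"ax": 0,"ay": 0,"az": 0.72,"tx": 0.005,"ty": 0.78,"tz": 0,"jaw": 255},{"ax": 0,"ay": 0,"az": 0.72,"tx": 0.005,"ty": 0.78,"tz": 0,"jaw": 255},{"ax": 0,"ay": 0,"az": 0.72,"tx": 0.005,"ty": 0.78,"tz": 0,"jaw": 255},{"ax": 0,"ay": 0,"az": 0.72,"tx": 0.005,"ty": 0.78,"tz": 0,"jaw": 255},{"ax": 0,"ay": 0,"az": 0.72,"tx": 0.005,"ty": 0.78,"tz": 0,"jaw": 255},{"ax": 0,"ay": 0,"az": 0.72,"tx": 0.005,"ty": 0.78,"tz": 0,"jaw": 255},{"ax": 0,"ay": 0,"az": 0.72,"tx": 0.005,"ty": 0.78,"tz": 0,"jaw": 255},{"ax": 0,"ay": 0,"az": 0.72,"tx": 0.005,"ty": 0.78,"tz": 0,"jaw": 255},{"ax": 0,"ay": 0,"az": 0.72,"tx": 0.005,"ty": 0.78,"tz": 0,"jaw": 255},{"ax": 0,"ay": 0,"az": 0.72,"tx": 0.005,"ty": 0.78,"tz": 0,"jaw": 255},{"ax": 0,"ay": 0,"az": 0.72,"tx": 0.005,"ty": 0.78,"tz": 0,"jaw": 255},{"ax": 0,"ay": 0,"az": 0.72,"tx": 0.005,"ty": 0.78,"tz": 0,"jaw": 255},{"ax": 0,"ay": 0,"az": 0.72,"tx": 0.005,"ty": 0.78,"tz": 0,"jaw": 255},{"ax": 0,"ay": 0,"az": 0.72,"tx": 0.005,"ty": 0.78,"tz": 0,"jaw": 255},{"ax": 0,"ay": 0,"az": 0.72,"tx": 0.005,"ty": 0.78,"tz": 0,"jaw": 255},{"ax": 0,"ay": 0,"az": 0.48,"tx": 0,"ty": 0.5,"tz": 0,"jaw": 255}])

```text
time: 15.15
position: [0.5399, 0.1885, 0.1692]
orientation: [-0.001, 0.756, 0.654, -0.001]
wrist_force: [-0.9, 0.5, -1.2]
grip_width: 0.0414
```

>>> servo_tool(targets=[{"ax": 0,"ay": 0,"az": 0,"tx": 0,"ty": 0,"tz": 0,"jaw": 255},{"ax": 0,"ay": 0,"az": 0,"tx": 0,"ty": 0,"tz": 0,"jaw": 255},{"ax": 0,"ay": 0,"az": 0,"tx": 0,"ty": 0,"tz": 0,"jaw": 255}])

```text
time: 15.4
position: [0.5408, 0.1857, 0.1701]
orientation: [-0.0, 0.759, 0.651, -0.0]
wrist_force: [0.4, -0.4, -1.3]
grip_width: 0.0411
```

```bash
python3 st.py .541 .1863 .043 1.42; python3 wp.py w5 wrist
```

```text
t 15.4 pos [0.5408 0.1857 0.1701] ang 1.41901299343847 toolz [-0.0008 -0.0004 -1.    ] F [ 0.4152 -0.363  -1.2771] w 0.0411
units shift [ 0.0073  0.0234 -5.0834] az 0.011310262065475791 tilt rotvec units [ 0.0047 -0.0097  0.    ]
[[-89.6, 252.5], [-144.7, 272.6], [-212.3, 300.2], [-195.2, 296.9]]
```

View pics/w5.png

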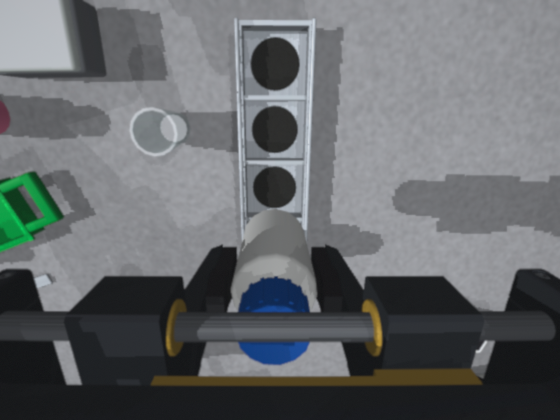

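The plain bottle is held upright over place 2 (pads 2, 3 and 4 at rows 186, 130 and 63). Lower and release.

>>> servo_tool(targets=[{"ax": 0,"ay": 0,"az": 0,"tx": 0,"ty": 0,"tz": -0.3,"jaw": 255},{"ax": 0,"ay": 0,"az": 0,"tx": 0,"ty": 0,"tz": -0.6,"jaw": 255},{"ax": 0,"ay": 0,"az": 0,"tx": 0,"ty": 0,"tz": -0.6,"jaw": 255},{"ax": 0,"ay": 0,"az": 0,"tx": 0,"ty": 0,"tz": -0.6,"jaw": 255},{"ax": 0,"ay": 0,"az": 0,"tx": 0,"ty": 0,"tz": -0.6,"jaw": 255},{"ax": 0,"ay": 0,"az": 0,"tx": 0,"ty": 0,"tz": -0.6,"jaw": 255},{"ax": 0,"ay": 0,"az": 0,"tx": 0,"ty": 0,"tz": -0.5,"jaw": 255},{"ax": 0,"ay": 0,"az": 0,"tx": 0,"ty": 0,"tz": -0.4,"jaw": 255},{"ax": 0,"ay": 0,"az": 0,"tx": 0,"ty": 0,"tz": -0.3,"jaw": 255},{"ax": 0,"ay": 0,"az": 0,"tx": 0,"ty": 0,"tz": -0.2,"jaw": 255},{"ax": 0,"ay": 0,"az": 0,"tx": 0,"ty": 0,"tz": -0.2,"jaw": 255},{"ax": 0,"ay": 0,"az": 0,"tx": 0,"ty": 0,"tz": -0.1,"jaw": 255},{"ax": 0,"ay": 0,"az": 0,"tx": 0,"ty": 0,"tz": -0.04,"jaw": 255},{"ax": 0,"ay": 0,"az": 0,"tx": 0,"ty": 0,"tz": -0.03,"jaw": 255},{"ax": 0,"ay": 0,"az": 0,"tx": 0,"ty": 0,"tz": 0,"jaw": 255},{"ax": 0,"ay": 0,"az": 0,"tx": 0,"ty": 0,"tz": 0,"jaw": 255}])

```text
time: 16.78
position: [0.5411, 0.1864, 0.044]
orientation: [0.0, 0.758, 0.652, 0.0]
wrist_force: [-0.1, 0.0, -1.9]
grip_width: 0.0408
```

```bash
python3 st.py .541 .1863 .043 1.42
```

```text
t 16.78 pos [0.5411 0.1864 0.044 ] ang 1.4203256707295702 toolz [ 0.0006  0.0001 -1.    ] F [-0.0632  0.0252 -1.9044] w 0.0408
units shift [-0.0051 -0.0043 -0.042 ] az -0.0037319116630641995 tilt rotvec units [-0.0006  0.0063  0.    ]
```

>>> servo_tool(targets=[{"ax": 0,"ay": 0,"az": 0,"tx": 0,"ty": 0,"tz": -0.03,"jaw": 255},{"ax": 0,"ay": 0,"az": 0,"tx": 0,"ty": 0,"tz": -0.02,"jaw": 255},{"ax": 0,"ay": 0,"az": 0,"tx": 0,"ty": 0,"tz": -0.01,"jaw": 255},{"ax": 0,"ay": 0,"az": 0,"tx": 0,"ty": 0,"tz": 0,"jaw": 255}])

```text
time: 17.12
position: [0.5412, 0.1865, 0.043]
orientation: [0.0, 0.758, 0.652, 0.0]
wrist_force: [-1.3, -1.2, 4.9]
grip_width: 0.0414
```

>>> servo_tool(targets=[{"ax": 0,"ay": 0,"az": 0,"tx": 0,"ty": 0,"tz": 0,"jaw": 130},{"ax": 0,"ay": 0,"az": 0,"tx": 0,"ty": 0,"tz": 0,"jaw": 110},{"ax": 0,"ay": 0,"az": 0,"tx": 0,"ty": 0,"tz": 0,"jaw": 80},{"ax": 0,"ay": 0,"az": 0,"tx": 0,"ty": 0,"tz": 0,"jaw": 40},{"ax": 0,"ay": 0,"az": 0,"tx": 0,"ty": 0,"tz": 0,"jaw": 0},{"ax": 0,"ay": 0,"az": 0,"tx": 0,"ty": 0,"tz": 0,"jaw": 0},{"ax": 0,"ay": 0,"az": 0,"tx": 0,"ty": 0,"tz": 0,"jaw": 0},{"ax": 0,"ay": 0,"az": 0,"tx": 0,"ty": 0,"tz": 0,"jaw": 0},{"ax": 0,"ay": 0,"az": 0,"tx": 0,"ty": 0,"tz": 0,"jaw": 0}])

```text
time: 17.87
position: [0.541, 0.1864, 0.0422]
orientation: [-0.0, 0.758, 0.652, -0.0]
wrist_force: [-0.5, 0.4, 0.3]
grip_width: 0.0882
```

>>> servo_tool(targets=[{"ax": 0,"ay": 0,"az": 0,"tx": 0,"ty": 0,"tz": 0.4,"jaw": 0},{"ax": 0,"ay": 0,"az": 0,"tx": 0,"ty": 0,"tz": 0.7,"jaw": 0},{"ax": 0,"ay": 0,"az": 0,"tx": 0,"ty": 0,"tz": 0.8,"jaw": 0},{"ax": 0,"ay": 0,"az": 0,"tx": 0,"ty": 0,"tz": 0.8,"jaw": 0},{"ax": 0,"ay": 0,"az": 0,"tx": 0,"ty": 0,"tz": 0.8,"jaw": 0},{"ax": 0,"ay": 0,"az": 0,"tx": 0,"ty": 0,"tz": 0.8,"jaw": 0},{"ax": 0,"ay": 0,"az": 0,"tx": 0,"ty": 0,"tz": 0.5,"jaw": 0},{"ax": 0,"ay": 0,"az": 0,"tx": 0,"ty": 0,"tz": 0.3,"jaw": 0}])

```text
time: 18.53
position: [0.5414, 0.1864, 0.1723]
orientation: [0.001, 0.758, 0.652, 0.001]
wrist_force: [-0.3, -0.2, -0.1]
grip_width: 0.0884
```

```bash
python3 st.py .5508 -.2496 .17 .212
```

```text
t 18.53 pos [0.5414 0.1864 0.1723] ang 1.4203154157835873 toolz [ 0.0031  0.0004 -1.    ] F [-0.2918 -0.231  -0.103 ] w 0.0884
units shift [  0.3759 -17.4419  -0.0903] az -13.846274728998964 tilt rotvec units [-0.0045  0.036   0.    ]
```

>>> servo_tool(targets=[{"ax": 0,"ay": 0,"az": -0.69,"tx": 0.019,"ty": -0.87,"tz": 0,"jaw": 0},{"ax": 0,"ay": 0,"az": -0.69,"tx": 0.019,"ty": -0.87,"tz": 0,"jaw": 0},{"ax": 0,"ay": 0,"az": -0.69,"tx": 0.019,"ty": -0.87,"tz": 0,"jaw": 0},{"ax": 0,"ay": 0,"az": -0.69,"tx": 0.019,"ty": -0.87,"tz": 0,"jaw": 0},{"ax": 0,"ay": 0,"az": -0.69,"tx": 0.019,"ty": -0.87,"tz": 0,"jaw": 0},{"ax": 0,"ay": 0,"az": -0.69,"tx": 0.019,"ty": -0.87,"tz": 0,"jaw": 0},{"ax": 0,"ay": 0,"az": -0.69,"tx": 0.019,"ty": -0.87,"tz": 0,"jaw": 0},{"ax": 0,"ay": 0,"az": -0.69,"tx": 0.019,"ty": -0.87,"tz": 0,"jaw": 0},{"ax": 0,"ay": 0,"az": -0.69,"tx": 0.019,"ty": -0.87,"tz": 0,"jaw": 0},{"ax": 0,"ay": 0,"az": -0.69,"tx": 0.019,"ty": -0.87,"tz": 0,"jaw": 0},{"ax": 0,"ay": 0,"az": -0.69,"tx": 0.019,"ty": -0.87,"tz": 0,"jaw": 0},{"ax": 0,"ay": 0,"az": -0.69,"tx": 0.019,"ty": -0.87,"tz": 0,"jaw": 0},{"ax": 0,"ay": 0,"az": -0.69,"tx": 0.019,"ty": -0.87,"tz": 0,"jaw": 0},{"ax": 0,"ay": 0,"az": -0.69,"tx": 0.019,"ty": -0.87,"tz": 0,"jaw": 0},{"ax": 0,"ay": 0,"az": -0.69,"tx": 0.019,"ty": -0.87,"tz": 0,"jaw": 0},{"ax": 0,"ay": 0,"az": -0.69,"tx": 0.019,"ty": -0.87,"tz": 0,"jaw": 0},{"ax": 0,"ay": 0,"az": -0.69,"tx": 0.019,"ty": -0.87,"tz": 0,"jaw": 0},{"ax": 0,"ay": 0,"az": -0.69,"tx": 0.019,"ty": -0.87,"tz": 0,"jaw": 0},{"ax": 0,"ay": 0,"az": -0.69,"tx": 0.019,"ty": -0.87,"tz": 0,"jaw": 0},{"ax": 0,"ay": 0,"az": -0.69,"tx": 0.019,"ty": -0.87,"tz": 0,"jaw": 0}])

```text
time: 20.2
position: [0.5502, -0.2496, 0.1698]
orientation: [-0.0, 0.994, 0.106, -0.0]
wrist_force: [-0.2, -0.9, -0.7]
grip_width: 0.0882
```

>>> servo_tool(targets=[{"ax": 0,"ay": 0,"az": 0,"tx": 0,"ty": 0,"tz": 0,"jaw": 0},{"ax": 0,"ay": 0,"az": 0,"tx": 0,"ty": 0,"tz": 0,"jaw": 0},{"ax": 0,"ay": 0,"az": 0,"tx": 0,"ty": 0,"tz": 0,"jaw": 0}])

```text
time: 20.45
position: [0.5503, -0.2479, 0.1696]
orientation: [-0.0, 0.994, 0.108, -0.0]
wrist_force: [0.3, 1.0, -0.6]
grip_width: 0.0882
```

```bash
python3 st.py .5508 -.2496 .05 .212; python3 wp.py w6 wrist; python3 wp.py s6 scene;python3 - <<'E'
import cv2,numpy as np
cv2.imwrite("pics/c6.png",np.hstack([cv2.imread("pics/w6.png")[:, 150:400],cv2.resize(cv2.imread("pics/s6.png")[110:250,220:400],None,fx=3,fy=3,interpolation=cv2.INTER_CUBIC)]))
E
```

```text
t 20.45 pos [ 0.5503 -0.2479  0.1696] ang 0.21718421843146474 toolz [-0.0005  0.0007 -1.    ] F [ 0.2877  1.0268 -0.6179] w 0.0882
units shift [ 0.0185 -0.068  -4.7859] az -0.059406767239372604 tilt rotvec units [-0.0081 -0.0058 -0.    ]
[[278.6, 43.6], [274.5, 139.5], [273.4, 223.2], [275.8, 268.6]]
[[232.1, 209.5], [218.5, 229.1], [204.2, 246.0], [193.7, 280.8]]
```

View pics/c6.png

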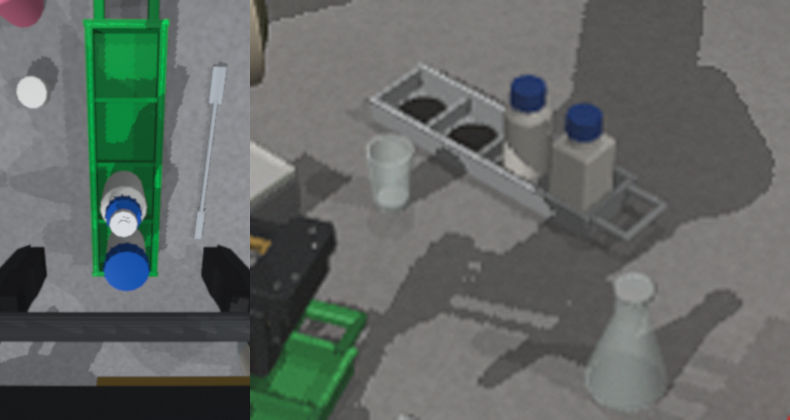

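The plain bottle stands in place 2, and the vent disc is at (274,223) as predicted. For the vent bottle I grip higher, TCP at 0.050, so the body clears its filter.

>>> servo_tool(targets=[{"ax": 0,"ay": 0,"az": -0.04,"tx": 0.01,"ty": -0.05,"tz": -0.5,"jaw": 0},{"ax": 0,"ay": 0,"az": 0,"tx": 0,"ty": 0,"tz": -0.8,"jaw": 0},{"ax": 0,"ay": 0,"az": 0,"tx": 0,"ty": 0,"tz": -0.8,"jaw": 0},{"ax": 0,"ay": 0,"az": 0,"tx": 0,"ty": 0,"tz": -0.8,"jaw": 0},{"ax": 0,"ay": 0,"az": 0,"tx": 0,"ty": 0,"tz": -0.7,"jaw": 0},{"ax": 0,"ay": 0,"az": 0,"tx": 0,"ty": 0,"tz": -0.5,"jaw": 0},{"ax": 0,"ay": 0,"az": 0,"tx": 0,"ty": 0,"tz": -0.4,"jaw": 0},{"ax": 0,"ay": 0,"az": 0,"tx": 0,"ty": 0,"tz": -0.26,"jaw": 0},{"ax": 0,"ay": 0,"az": 0,"tx": 0,"ty": 0,"tz": 0,"jaw": 0},{"ax": 0,"ay": 0,"az": 0,"tx": 0,"ty": 0,"tz": 0,"jaw": 0}])

```text
time: 21.38
position: [0.551, -0.2498, 0.0511]
orientation: [0.0, 0.994, 0.106, 0.0]
wrist_force: [0.1, -0.9, -0.0]
grip_width: 0.0878
```

>>> servo_tool(targets=[{"ax": 0,"ay": 0,"az": 0,"tx": 0,"ty": 0,"tz": 0,"jaw": 60},{"ax": 0,"ay": 0,"az": 0,"tx": 0,"ty": 0,"tz": 0,"jaw": 100},{"ax": 0,"ay": 0,"az": 0,"tx": 0,"ty": 0,"tz": 0,"jaw": 120},{"ax": 0,"ay": 0,"az": 0,"tx": 0,"ty": 0,"tz": 0,"jaw": 140},{"ax": 0,"ay": 0,"az": 0,"tx": 0,"ty": 0,"tz": 0,"jaw": 180},{"ax": 0,"ay": 0,"az": 0,"tx": 0,"ty": 0,"tz": 0,"jaw": 220},{"ax": 0,"ay": 0,"az": 0,"tx": 0,"ty": 0,"tz": 0,"jaw": 255},{"ax": 0,"ay": 0,"az": 0,"tx": 0,"ty": 0,"tz": 0,"jaw": 255},{"ax": 0,"ay": 0,"az": 0,"tx": 0,"ty": 0,"tz": 0,"jaw": 255},{"ax": 0,"ay": 0,"az": 0,"tx": 0,"ty": 0,"tz": 0,"jaw": 255}])

```text
time: 22.22
position: [0.5507, -0.2499, 0.0508]
orientation: [0.0, 0.994, 0.106, -0.0]
wrist_force: [-1.3, -0.1, 0.6]
grip_width: 0.0413
```

```bash
python3 st.py .4798 .1955 .05 1.42
```

```text
t 22.22 pos [ 0.5507 -0.2499  0.0508] ang 0.21245191755602402 toolz [-0.0001 -0.     -1.    ] F [-1.3402 -0.0713  0.6284] w 0.0413
units shift [-2.836  17.8172 -0.031 ] az 13.837481736631082 tilt rotvec units [ 0.0003 -0.0013  0.    ]
```

>>> servo_tool(targets=[{"ax": 0,"ay": 0,"az": 0,"tx": 0,"ty": 0,"tz": 0.1,"jaw": 255},{"ax": 0,"ay": 0,"az": 0,"tx": 0,"ty": 0,"tz": 0.3,"jaw": 255},{"ax": 0,"ay": 0,"az": 0,"tx": 0,"ty": 0,"tz": 0.6,"jaw": 255},{"ax": 0,"ay": 0,"az": 0,"tx": 0,"ty": 0,"tz": 0.7,"jaw": 255},{"ax": 0,"ay": 0,"az": 0,"tx": 0,"ty": 0,"tz": 0.7,"jaw": 255},{"ax": 0,"ay": 0,"az": 0,"tx": 0,"ty": 0,"tz": 0.7,"jaw": 255},{"ax": 0,"ay": 0,"az": 0,"tx": 0,"ty": 0,"tz": 0.7,"jaw": 255},{"ax": 0,"ay": 0,"az": 0,"tx": 0,"ty": 0,"tz": 0.7,"jaw": 255},{"ax": 0,"ay": 0,"az": 0,"tx": 0,"ty": 0,"tz": 0.4,"jaw": 255},{"ax": 0,"ay": 0,"az": 0,"tx": 0,"ty": 0,"tz": 0.2,"jaw": 255},{"ax": 0,"ay": 0,"az": 0,"tx": 0,"ty": 0,"tz": 0,"jaw": 255}])

```text
time: 23.13
position: [0.5509, -0.25, 0.1792]
orientation: [0.001, 0.994, 0.106, 0.001]
wrist_force: [-0.2, 0.2, -0.8]
grip_width: 0.0411
```

>>> servo_tool(targets=[{"ax": 0,"ay": 0,"az": 0.4,"tx": -0.07,"ty": 0.45,"tz": 0,"jaw": 255},{"ax": 0,"ay": 0,"az": 0.72,"tx": -0.15,"ty": 0.93,"tz": 0,"jaw": 255},{"ax": 0,"ay": 0,"az": 0.72,"tx": -0.15,"ty": 0.93,"tz": 0,"jaw": 255},{"ax": 0,"ay": 0,"az": 0.72,"tx": -0.15,"ty": 0.93,"tz": 0,"jaw": 255},{"ax": 0,"ay": 0,"az": 0.72,"tx": -0.15,"ty": 0.93,"tz": 0,"jaw": 255},{"ax": 0,"ay": 0,"az": 0.72,"tx": -0.15,"ty": 0.93,"tz": 0,"jaw": 255},{"ax": 0,"ay": 0,"az": 0.72,"tx": -0.15,"ty": 0.93,"tz": 0,"jaw": 255},{"ax": 0,"ay": 0,"az": 0.72,"tx": -0.15,"ty": 0.93,"tz": 0,"jaw": 255},{"ax": 0,"ay": 0,"az": 0.72,"tx": -0.15,"ty": 0.93,"tz": 0,"jaw": 255},{"ax": 0,"ay": 0,"az": 0.72,"tx": -0.15,"ty": 0.93,"tz": 0,"jaw": 255},{"ax": 0,"ay": 0,"az": 0.72,"tx": -0.15,"ty": 0.93,"tz": 0,"jaw": 255},{"ax": 0,"ay": 0,"az": 0.72,"tx": -0.15,"ty": 0.93,"tz": 0,"jaw": 255},{"ax": 0,"ay": 0,"az": 0.72,"tx": -0.15,"ty": 0.93,"tz": 0,"jaw": 255},{"ax": 0,"ay": 0,"az": 0.72,"tx": -0.15,"ty": 0.93,"tz": 0,"jaw": 255},{"ax": 0,"ay": 0,"az": 0.72,"tx": -0.15,"ty": 0.93,"tz": 0,"jaw": 255},{"ax": 0,"ay": 0,"az": 0.72,"tx": -0.15,"ty": 0.93,"tz": 0,"jaw": 255},{"ax": 0,"ay": 0,"az": 0.72,"tx": -0.15,"ty": 0.93,"tz": 0,"jaw": 255},{"ax": 0,"ay": 0,"az": 0.72,"tx": -0.15,"ty": 0.93,"tz": 0,"jaw": 255},{"ax": 0,"ay": 0,"az": 0.72,"tx": -0.15,"ty": 0.93,"tz": 0,"jaw": 255},{"ax": 0,"ay": 0,"az": 0.48,"tx": -0.07,"ty": 0.6,"tz": 0,"jaw": 255}])

```text
time: 24.8
position: [0.478, 0.1971, 0.1772]
orientation: [-0.001, 0.756, 0.654, -0.001]
wrist_force: [0.0, 0.2, -0.4]
grip_width: 0.041
```

>>> servo_tool(targets=[{"ax": 0,"ay": 0,"az": 0,"tx": 0,"ty": 0,"tz": 0,"jaw": 255},{"ax": 0,"ay": 0,"az": 0,"tx": 0,"ty": 0,"tz": 0,"jaw": 255},{"ax": 0,"ay": 0,"az": 0,"tx": 0,"ty": 0,"tz": 0,"jaw": 255},{"ax": 0,"ay": 0,"az": 0,"tx": 0,"ty": 0,"tz": 0,"jaw": 255}])

```text
time: 25.13
position: [0.4797, 0.1941, 0.1779]
orientation: [-0.0, 0.759, 0.651, -0.0]
wrist_force: [0.1, 0.0, -0.3]
grip_width: 0.0411
```

```bash
python3 st.py .4798 .1955 .0505 1.42; python3 wp.py w7 wrist
```

```text
t 25.13 pos [0.4797 0.1941 0.1779] ang 1.4190724994122061 toolz [-0.0007 -0.0003 -1.    ] F [ 0.0699  0.0233 -0.3167] w 0.0411
units shift [ 0.0059  0.055  -5.0968] az 0.010628373835297376 tilt rotvec units [ 0.003  -0.0081  0.    ]
[[-53.7, 307.1], [-105.0, 323.7], [-166.4, 349.1], [-156.9, 339.4]]
```

View pics/w7.png

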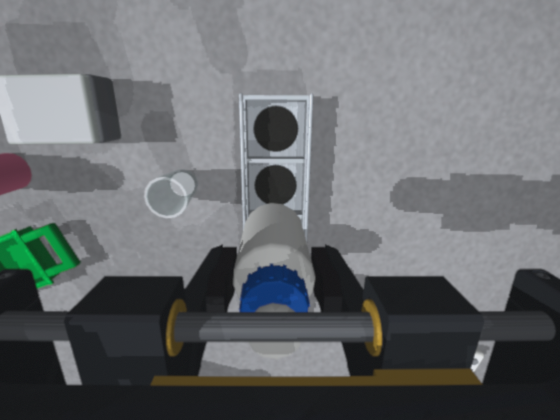

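The vent bottle is held upright over place 3 (pad 3 at (275,186)). The beaker at (166,197) is well left of the left finger. Lower.

>>> servo_tool(targets=[{"ax": 0,"ay": 0,"az": 0,"tx": 0,"ty": 0.03,"tz": -0.3,"jaw": 255},{"ax": 0,"ay": 0,"az": 0,"tx": 0,"ty": 0,"tz": -0.6,"jaw": 255},{"ax": 0,"ay": 0,"az": 0,"tx": 0,"ty": 0,"tz": -0.6,"jaw": 255},{"ax": 0,"ay": 0,"az": 0,"tx": 0,"ty": 0,"tz": -0.6,"jaw": 255},{"ax": 0,"ay": 0,"az": 0,"tx": 0,"ty": 0,"tz": -0.6,"jaw": 255},{"ax": 0,"ay": 0,"az": 0,"tx": 0,"ty": 0,"tz": -0.6,"jaw": 255},{"ax": 0,"ay": 0,"az": 0,"tx": 0,"ty": 0,"tz": -0.5,"jaw": 255},{"ax": 0,"ay": 0,"az": 0,"tx": 0,"ty": 0,"tz": -0.4,"jaw": 255},{"ax": 0,"ay": 0,"az": 0,"tx": 0,"ty": 0,"tz": -0.3,"jaw": 255},{"ax": 0,"ay": 0,"az": 0,"tx": 0,"ty": 0,"tz": -0.2,"jaw": 255},{"ax": 0,"ay": 0,"az": 0,"tx": 0,"ty": 0,"tz": -0.2,"jaw": 255},{"ax": 0,"ay": 0,"az": 0,"tx": 0,"ty": 0,"tz": -0.1,"jaw": 255},{"ax": 0,"ay": 0,"az": 0,"tx": 0,"ty": 0,"tz": -0.04,"jaw": 255},{"ax": 0,"ay": 0,"az": 0,"tx": 0,"ty": 0,"tz": -0.03,"jaw": 255},{"ax": 0,"ay": 0,"az": 0,"tx": 0,"ty": 0,"tz": 0,"jaw": 255},{"ax": 0,"ay": 0,"az": 0,"tx": 0,"ty": 0,"tz": 0,"jaw": 255}])

```text
time: 26.52
position: [0.4799, 0.1956, 0.0518]
orientation: [0.0, 0.758, 0.652, 0.0]
wrist_force: [0.0, 0.0, -1.6]
grip_width: 0.0412
```

```bash
python3 st.py .4798 .1955 .0505 1.42
```

```text
t 26.52 pos [0.4799 0.1956 0.0518] ang 1.4202513378790642 toolz [ 0.0006  0.0001 -1.    ] F [ 0.0422  0.0316 -1.6031] w 0.0412
units shift [-0.0036 -0.0055 -0.0506] az -0.0028801199404305923 tilt rotvec units [-0.001   0.0064  0.    ]
```

>>> servo_tool(targets=[{"ax": 0,"ay": 0,"az": 0,"tx": 0,"ty": 0,"tz": -0.03,"jaw": 255},{"ax": 0,"ay": 0,"az": 0,"tx": 0,"ty": 0,"tz": -0.02,"jaw": 255},{"ax": 0,"ay": 0,"az": 0,"tx": 0,"ty": 0,"tz": -0.02,"jaw": 255},{"ax": 0,"ay": 0,"az": 0,"tx": 0,"ty": 0,"tz": 0,"jaw": 255},{"ax": 0,"ay": 0,"az": 0,"tx": 0,"ty": 0,"tz": 0,"jaw": 255}])

```text
time: 26.93
position: [0.4801, 0.1956, 0.0507]
orientation: [0.0, 0.758, 0.652, 0.001]
wrist_force: [-2.4, -1.2, 7.4]
grip_width: 0.0409
```

>>> servo_tool(targets=[{"ax": 0,"ay": 0,"az": 0,"tx": 0,"ty": 0,"tz": 0,"jaw": 130},{"ax": 0,"ay": 0,"az": 0,"tx": 0,"ty": 0,"tz": 0,"jaw": 110},{"ax": 0,"ay": 0,"az": 0,"tx": 0,"ty": 0,"tz": 0,"jaw": 80},{"ax": 0,"ay": 0,"az": 0,"tx": 0,"ty": 0,"tz": 0,"jaw": 40},{"ax": 0,"ay": 0,"az": 0,"tx": 0,"ty": 0,"tz": 0,"jaw": 0},{"ax": 0,"ay": 0,"az": 0,"tx": 0,"ty": 0,"tz": 0,"jaw": 0},{"ax": 0,"ay": 0,"az": 0,"tx": 0,"ty": 0,"tz": 0,"jaw": 0},{"ax": 0,"ay": 0,"az": 0,"tx": 0,"ty": 0,"tz": 0,"jaw": 0},{"ax": 0,"ay": 0,"az": 0,"tx": 0,"ty": 0,"tz": 0,"jaw": 0}])

```text
time: 27.68
position: [0.4798, 0.1956, 0.0497]
orientation: [0.0, 0.758, 0.652, 0.0]
wrist_force: [0.3, -0.0, 1.0]
grip_width: 0.0878
```

>>> servo_tool(targets=[{"ax": 0,"ay": 0,"az": 0,"tx": 0,"ty": 0,"tz": 0.4,"jaw": 0},{"ax": 0,"ay": 0,"az": 0,"tx": 0,"ty": 0,"tz": 0.7,"jaw": 0},{"ax": 0,"ay": 0,"az": 0,"tx": 0,"ty": 0,"tz": 0.8,"jaw": 0},{"ax": 0,"ay": 0,"az": 0,"tx": 0,"ty": 0,"tz": 0.8,"jaw": 0},{"ax": 0,"ay": 0,"az": 0,"tx": 0,"ty": 0,"tz": 0.8,"jaw": 0},{"ax": 0,"ay": 0,"az": 0,"tx": 0,"ty": 0,"tz": 0.8,"jaw": 0},{"ax": 0,"ay": 0,"az": 0,"tx": 0,"ty": 0,"tz": 0.5,"jaw": 0},{"ax": 0,"ay": 0,"az": 0,"tx": 0,"ty": 0,"tz": 0.2,"jaw": 0}])

```text
time: 28.35
position: [0.4803, 0.1957, 0.1766]
orientation: [0.001, 0.758, 0.652, 0.001]
wrist_force: [0.7, 0.8, -0.2]
grip_width: 0.0881
```

```bash
python3 st.py .5663 -.3094 .17 .212
```

```text
t 28.35 pos [0.4803 0.1957 0.1766] ang 1.420286999861553 toolz [ 0.0031  0.0005 -1.    ] F [ 0.7295  0.7698 -0.2073] w 0.0881
units shift [  3.4397 -20.2053  -0.2646] az -13.845949106518256 tilt rotvec units [-0.006   0.0361  0.    ]
```

>>> servo_tool(targets=[{"ax": 0,"ay": 0,"az": -0.65,"tx": 0.16,"ty": -0.95,"tz": 0,"jaw": 0},{"ax": 0,"ay": 0,"az": -0.65,"tx": 0.16,"ty": -0.95,"tz": 0,"jaw": 0},{"ax": 0,"ay": 0,"az": -0.65,"tx": 0.16,"ty": -0.95,"tz": 0,"jaw": 0},{"ax": 0,"ay": 0,"az": -0.65,"tx": 0.16,"ty": -0.95,"tz": 0,"jaw": 0},{"ax": 0,"ay": 0,"az": -0.65,"tx": 0.16,"ty": -0.95,"tz": 0,"jaw": 0},{"ax": 0,"ay": 0,"az": -0.65,"tx": 0.16,"ty": -0.95,"tz": 0,"jaw": 0},{"ax": 0,"ay": 0,"az": -0.65,"tx": 0.16,"ty": -0.95,"tz": 0,"jaw": 0},{"ax": 0,"ay": 0,"az": -0.65,"tx": 0.16,"ty": -0.95,"tz": 0,"jaw": 0},{"ax": 0,"ay": 0,"az": -0.65,"tx": 0.16,"ty": -0.95,"tz": 0,"jaw": 0},{"ax": 0,"ay": 0,"az": -0.65,"tx": 0.16,"ty": -0.95,"tz": 0,"jaw": 0},{"ax": 0,"ay": 0,"az": -0.65,"tx": 0.16,"ty": -0.95,"tz": 0,"jaw": 0},{"ax": 0,"ay": 0,"az": -0.65,"tx": 0.16,"ty": -0.95,"tz": 0,"jaw": 0},{"ax": 0,"ay": 0,"az": -0.65,"tx": 0.16,"ty": -0.95,"tz": 0,"jaw": 0},{"ax": 0,"ay": 0,"az": -0.65,"tx": 0.16,"ty": -0.95,"tz": 0,"jaw": 0},{"ax": 0,"ay": 0,"az": -0.65,"tx": 0.16,"ty": -0.95,"tz": 0,"jaw": 0},{"ax": 0,"ay": 0,"az": -0.65,"tx": 0.16,"ty": -0.95,"tz": 0,"jaw": 0},{"ax": 0,"ay": 0,"az": -0.65,"tx": 0.16,"ty": -0.95,"tz": 0,"jaw": 0},{"ax": 0,"ay": 0,"az": -0.65,"tx": 0.16,"ty": -0.95,"tz": 0,"jaw": 0},{"ax": 0,"ay": 0,"az": -0.65,"tx": 0.16,"ty": -0.95,"tz": 0,"jaw": 0},{"ax": 0,"ay": 0,"az": -0.65,"tx": 0.16,"ty": -0.95,"tz": 0,"jaw": 0}])

```text
time: 30.02
position: [0.5596, -0.2805, 0.1738]
orientation: [-0.001, 0.99, 0.141, -0.0]
wrist_force: [0.4, 0.1, -0.6]
grip_width: 0.0883
```

>>> servo_tool(targets=[{"ax": 0,"ay": 0,"az": -0.5,"tx": 0.16,"ty": -0.8,"tz": 0,"jaw": 0},{"ax": 0,"ay": 0,"az": -0.34,"tx": 0.08,"ty": -0.4,"tz": 0,"jaw": 0},{"ax": 0,"ay": 0,"az": 0,"tx": 0,"ty": 0,"tz": 0,"jaw": 0},{"ax": 0,"ay": 0,"az": 0,"tx": 0,"ty": 0,"tz": 0,"jaw": 0},{"ax": 0,"ay": 0,"az": 0,"tx": 0,"ty": 0,"tz": 0,"jaw": 0}])

```text
time: 30.43
position: [0.5656, -0.3082, 0.1746]
orientation: [-0.0, 0.994, 0.107, -0.0]
wrist_force: [-0.3, 0.4, -0.6]
grip_width: 0.0884
```

```bash
python3 st.py .5663 -.3094 .042 .212; python3 wp.py w8 wrist; python3 wp.py s8 scene;python3 - <<'E'
import cv2,numpy as np
cv2.imwrite("pics/c8.png",np.hstack([cv2.imread("pics/w8.png")[:, 150:400],cv2.resize(cv2.imread("pics/s8.png")[110:250,220:400],None,fx=3,fy=3,interpolation=cv2.INTER_CUBIC)]))
E
```

```text
t 30.43 pos [ 0.5656 -0.3082  0.1746] ang 0.2142591104858886 toolz [-0.0006  0.0007 -1.    ] F [-0.2723  0.4078 -0.5533] w 0.0884
units shift [ 0.0263 -0.0494 -5.3024] az -0.025887499259033914 tilt rotvec units [-0.0082 -0.0066 -0.    ]
[[274.8, -65.3], [271.1, 46.7], [270.3, 139.4], [273.7, 205.0]]
[[232.1, 209.5], [218.5, 229.1], [204.2, 246.0], [193.7, 280.8]]
```

View pics/c8.png

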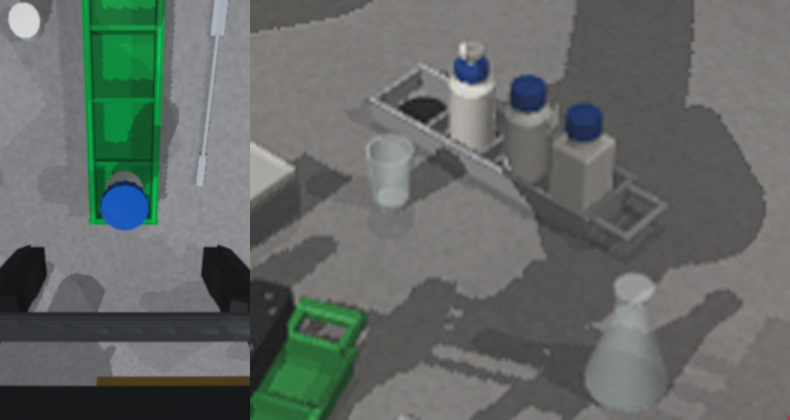

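Three bottles are placed and upright, and the jar lid is at (274,205) as predicted. I take the jar by its lid, TCP about 0.044.

>>> servo_tool(targets=[{"ax": 0,"ay": 0,"az": 0,"tx": 0.01,"ty": -0.03,"tz": -0.5,"jaw": 0},{"ax": 0,"ay": 0,"az": 0,"tx": 0,"ty": 0,"tz": -0.8,"jaw": 0},{"ax": 0,"ay": 0,"az": 0,"tx": 0,"ty": 0,"tz": -0.8,"jaw": 0},{"ax": 0,"ay": 0,"az": 0,"tx": 0,"ty": 0,"tz": -0.8,"jaw": 0},{"ax": 0,"ay": 0,"az": 0,"tx": 0,"ty": 0,"tz": -0.8,"jaw": 0},{"ax": 0,"ay": 0,"az": 0,"tx": 0,"ty": 0,"tz": -0.7,"jaw": 0},{"ax": 0,"ay": 0,"az": 0,"tx": 0,"ty": 0,"tz": -0.5,"jaw": 0},{"ax": 0,"ay": 0,"az": 0,"tx": 0,"ty": 0,"tz": -0.3,"jaw": 0},{"ax": 0,"ay": 0,"az": 0,"tx": 0,"ty": 0,"tz": 0,"jaw": 0},{"ax": 0,"ay": 0,"az": 0,"tx": 0,"ty": 0,"tz": 0,"jaw": 0}])

```text
time: 31.37
position: [0.5662, -0.3098, 0.0452]
orientation: [0.0, 0.994, 0.106, 0.0]
wrist_force: [-0.1, -0.1, 1.0]
grip_width: 0.0885
```

>>> servo_tool(targets=[{"ax": 0,"ay": 0,"az": 0,"tx": 0,"ty": 0,"tz": 0,"jaw": 60},{"ax": 0,"ay": 0,"az": 0,"tx": 0,"ty": 0,"tz": 0,"jaw": 100},{"ax": 0,"ay": 0,"az": 0,"tx": 0,"ty": 0,"tz": 0,"jaw": 120},{"ax": 0,"ay": 0,"az": 0,"tx": 0,"ty": 0,"tz": 0,"jaw": 140},{"ax": 0,"ay": 0,"az": 0,"tx": 0,"ty": 0,"tz": 0,"jaw": 180},{"ax": 0,"ay": 0,"az": 0,"tx": 0,"ty": 0,"tz": 0,"jaw": 220},{"ax": 0,"ay": 0,"az": 0,"tx": 0,"ty": 0,"tz": 0,"jaw": 255},{"ax": 0,"ay": 0,"az": 0,"tx": 0,"ty": 0,"tz": 0,"jaw": 255},{"ax": 0,"ay": 0,"az": 0,"tx": 0,"ty": 0,"tz": 0,"jaw": 255},{"ax": 0,"ay": 0,"az": 0,"tx": 0,"ty": 0,"tz": 0,"jaw": 255}])

```text
time: 32.2
position: [0.5661, -0.3102, 0.0448]
orientation: [0.0, 0.994, 0.106, 0.0]
wrist_force: [0.1, -0.1, 0.7]
grip_width: 0.043
```

```bash
python3 st.py .4185 .2046 .044 1.42
```

```text
t 32.2 pos [ 0.5661 -0.3102  0.0448] ang 0.21244880292972157 toolz [ 0.0002 -0.0001 -1.    ] F [ 0.1423 -0.051   0.7445] w 0.043
units shift [-5.9027 20.5908 -0.0327] az 13.837517427619456 tilt rotvec units [0.0011 0.002  0.    ]
```

>>> servo_tool(targets=[{"ax": 0,"ay": 0,"az": 0,"tx": 0,"ty": 0,"tz": 0.1,"jaw": 255},{"ax": 0,"ay": 0,"az": 0,"tx": 0,"ty": 0,"tz": 0.3,"jaw": 255},{"ax": 0,"ay": 0,"az": 0,"tx": 0,"ty": 0,"tz": 0.6,"jaw": 255},{"ax": 0,"ay": 0,"az": 0,"tx": 0,"ty": 0,"tz": 0.7,"jaw": 255},{"ax": 0,"ay": 0,"az": 0,"tx": 0,"ty": 0,"tz": 0.7,"jaw": 255},{"ax": 0,"ay": 0,"az": 0,"tx": 0,"ty": 0,"tz": 0.7,"jaw": 255},{"ax": 0,"ay": 0,"az": 0,"tx": 0,"ty": 0,"tz": 0.7,"jaw": 255},{"ax": 0,"ay": 0,"az": 0,"tx": 0,"ty": 0,"tz": 0.7,"jaw": 255},{"ax": 0,"ay": 0,"az": 0,"tx": 0,"ty": 0,"tz": 0.4,"jaw": 255},{"ax": 0,"ay": 0,"az": 0,"tx": 0,"ty": 0,"tz": 0.2,"jaw": 255},{"ax": 0,"ay": 0,"az": 0,"tx": 0,"ty": 0,"tz": 0,"jaw": 255}])

```text
time: 33.12
position: [0.5661, -0.3103, 0.1732]
orientation: [0.001, 0.994, 0.106, 0.001]
wrist_force: [0.1, -0.1, -2.4]
grip_width: 0.0434
```

>>> servo_tool(targets=[{"ax": 0,"ay": 0,"az": 0.27,"tx": -0.115,"ty": 0.4,"tz": 0,"jaw": 255},{"ax": 0,"ay": 0,"az": 0.605,"tx": -0.258,"ty": 0.9,"tz": 0,"jaw": 255},{"ax": 0,"ay": 0,"az": 0.605,"tx": -0.258,"ty": 0.9,"tz": 0,"jaw": 255},{"ax": 0,"ay": 0,"az": 0.605,"tx": -0.258,"ty": 0.9,"tz": 0,"jaw": 255},{"ax": 0,"ay": 0,"az": 0.605,"tx": -0.258,"ty": 0.9,"tz": 0,"jaw": 255},{"ax": 0,"ay": 0,"az": 0.605,"tx": -0.258,"ty": 0.9,"tz": 0,"jaw": 255},{"ax": 0,"ay": 0,"az": 0.605,"tx": -0.258,"ty": 0.9,"tz": 0,"jaw": 255},{"ax": 0,"ay": 0,"az": 0.605,"tx": -0.258,"ty": 0.9,"tz": 0,"jaw": 255},{"ax": 0,"ay": 0,"az": 0.605,"tx": -0.258,"ty": 0.9,"tz": 0,"jaw": 255},{"ax": 0,"ay": 0,"az": 0.605,"tx": -0.258,"ty": 0.9,"tz": 0,"jaw": 255},{"ax": 0,"ay": 0,"az": 0.605,"tx": -0.258,"ty": 0.9,"tz": 0,"jaw": 255},{"ax": 0,"ay": 0,"az": 0.605,"tx": -0.258,"ty": 0.9,"tz": 0,"jaw": 255},{"ax": 0,"ay": 0,"az": 0.605,"tx": -0.258,"ty": 0.9,"tz": 0,"jaw": 255},{"ax": 0,"ay": 0,"az": 0.605,"tx": -0.258,"ty": 0.9,"tz": 0,"jaw": 255},{"ax": 0,"ay": 0,"az": 0.605,"tx": -0.258,"ty": 0.9,"tz": 0,"jaw": 255},{"ax": 0,"ay": 0,"az": 0.605,"tx": -0.258,"ty": 0.9,"tz": 0,"jaw": 255},{"ax": 0,"ay": 0,"az": 0.605,"tx": -0.258,"ty": 0.9,"tz": 0,"jaw": 255},{"ax": 0,"ay": 0,"az": 0.605,"tx": -0.258,"ty": 0.9,"tz": 0,"jaw": 255},{"ax": 0,"ay": 0,"az": 0.605,"tx": -0.258,"ty": 0.9,"tz": 0,"jaw": 255},{"ax": 0,"ay": 0,"az": 0.605,"tx": -0.258,"ty": 0.9,"tz": 0,"jaw": 255}])

```text
time: 34.78
position: [0.4389, 0.1287, 0.1713]
orientation: [-0.001, 0.813, 0.582, -0.001]
wrist_force: [0.1, 0.7, -1.6]
grip_width: 0.0427
```

>>> servo_tool(targets=[{"ax": 0,"ay": 0,"az": 0.55,"tx": -0.258,"ty": 0.9,"tz": 0,"jaw": 255},{"ax": 0,"ay": 0,"az": 0.55,"tx": -0.258,"ty": 0.9,"tz": 0,"jaw": 255},{"ax": 0,"ay": 0,"az": 0.45,"tx": -0.23,"ty": 0.8,"tz": 0,"jaw": 255},{"ax": 0,"ay": 0,"az": 0.25,"tx": -0.14,"ty": 0.49,"tz": 0,"jaw": 255},{"ax": 0,"ay": 0,"az": 0,"tx": 0,"ty": 0,"tz": 0,"jaw": 255},{"ax": 0,"ay": 0,"az": 0,"tx": 0,"ty": 0,"tz": 0,"jaw": 255},{"ax": 0,"ay": 0,"az": 0,"tx": 0,"ty": 0,"tz": 0,"jaw": 255},{"ax": 0,"ay": 0,"az": 0,"tx": 0,"ty": 0,"tz": 0,"jaw": 255}])

```text
time: 35.45
position: [0.4184, 0.2039, 0.1719]
orientation: [-0.0, 0.766, 0.642, -0.0]
wrist_force: [0.3, 0.0, -2.2]
grip_width: 0.0429
```

```bash
python3 st.py .4185 .2046 .0445 1.42; python3 wp.py w9 wrist
```

```text
t 35.45 pos [0.4184 0.2039 0.1719] ang 1.3951113366335286 toolz [-0.0006 -0.0002 -1.    ] F [ 0.3121  0.0091 -2.2269] w 0.0429
units shift [ 0.0037  0.0277 -5.098 ] az 0.2852030737241341 tilt rotvec units [ 0.0028 -0.0071  0.    ]
[[-31.6, 368.6], [-79.7, 383.6], [-136.5, 408.9], [-130.4, 392.8]]
```

View pics/w9.png

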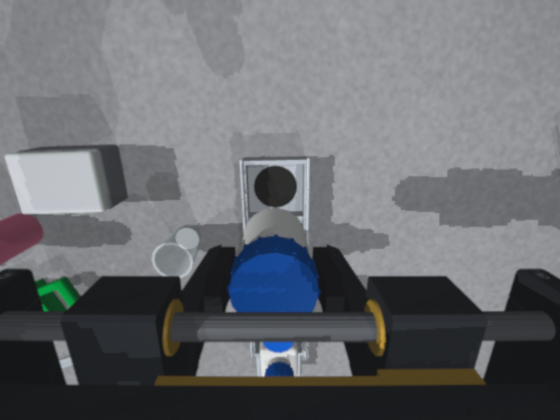

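The jar is held over place 4 (pad at (275,186)). The box at (65,180) is clear. Lower.

>>> servo_tool(targets=[{"ax": 0,"ay": 0,"az": 0.27,"tx": 0,"ty": 0.02,"tz": -0.3,"jaw": 255},{"ax": 0,"ay": 0,"az": 0,"tx": 0,"ty": 0,"tz": -0.6,"jaw": 255},{"ax": 0,"ay": 0,"az": 0,"tx": 0,"ty": 0,"tz": -0.6,"jaw": 255},{"ax": 0,"ay": 0,"az": 0,"tx": 0,"ty": 0,"tz": -0.6,"jaw": 255},{"ax": 0,"ay": 0,"az": 0,"tx": 0,"ty": 0,"tz": -0.6,"jaw": 255},{"ax": 0,"ay": 0,"az": 0,"tx": 0,"ty": 0,"tz": -0.6,"jaw": 255},{"ax": 0,"ay": 0,"az": 0,"tx": 0,"ty": 0,"tz": -0.5,"jaw": 255},{"ax": 0,"ay": 0,"az": 0,"tx": 0,"ty": 0,"tz": -0.4,"jaw": 255},{"ax": 0,"ay": 0,"az": 0,"tx": 0,"ty": 0,"tz": -0.3,"jaw": 255},{"ax": 0,"ay": 0,"az": 0,"tx": 0,"ty": 0,"tz": -0.2,"jaw": 255},{"ax": 0,"ay": 0,"az": 0,"tx": 0,"ty": 0,"tz": -0.2,"jaw": 255},{"ax": 0,"ay": 0,"az": 0,"tx": 0,"ty": 0,"tz": -0.1,"jaw": 255},{"ax": 0,"ay": 0,"az": 0,"tx": 0,"ty": 0,"tz": -0.04,"jaw": 255},{"ax": 0,"ay": 0,"az": 0,"tx": 0,"ty": 0,"tz": -0.03,"jaw": 255},{"ax": 0,"ay": 0,"az": 0,"tx": 0,"ty": 0,"tz": 0,"jaw": 255},{"ax": 0,"ay": 0,"az": 0,"tx": 0,"ty": 0,"tz": 0,"jaw": 255}])

```text
time: 36.83
position: [0.4185, 0.2051, 0.0457]
orientation: [0.0, 0.758, 0.652, 0.0]
wrist_force: [-0.5, 0.3, -1.0]
grip_width: 0.0434
```

```bash
python3 st.py .4185 .2046 .0445 1.42
```

```text
t 36.83 pos [0.4185 0.2051 0.0457] ang 1.4198910938339144 toolz [ 0.0005  0.0001 -1.    ] F [-0.5203  0.3484 -1.0134] w 0.0434
units shift [-0.0019 -0.0217 -0.0497] az 0.0012479727359299682 tilt rotvec units [-0.001  0.006  0.   ]
```

>>> servo_tool(targets=[{"ax": 0,"ay": 0,"az": 0,"tx": 0,"ty": -0.01,"tz": -0.03,"jaw": 255},{"ax": 0,"ay": 0,"az": 0,"tx": 0,"ty": 0,"tz": -0.02,"jaw": 255},{"ax": 0,"ay": 0,"az": 0,"tx": 0,"ty": 0,"tz": -0.02,"jaw": 255},{"ax": 0,"ay": 0,"az": 0,"tx": 0,"ty": 0,"tz": 0,"jaw": 255},{"ax": 0,"ay": 0,"az": 0,"tx": 0,"ty": 0,"tz": 0,"jaw": 255}])

```text
time: 37.25
position: [0.4188, 0.205, 0.0446]
orientation: [0.0, 0.758, 0.652, 0.001]
wrist_force: [-1.9, 0.4, 9.5]
grip_width: 0.0425
```

>>> servo_tool(targets=[{"ax": 0,"ay": 0,"az": 0,"tx": 0,"ty": 0,"tz": 0,"jaw": 125},{"ax": 0,"ay": 0,"az": 0,"tx": 0,"ty": 0,"tz": 0,"jaw": 110},{"ax": 0,"ay": 0,"az": 0,"tx": 0,"ty": 0,"tz": 0,"jaw": 80},{"ax": 0,"ay": 0,"az": 0,"tx": 0,"ty": 0,"tz": 0,"jaw": 40},{"ax": 0,"ay": 0,"az": 0,"tx": 0,"ty": 0,"tz": 0,"jaw": 0},{"ax": 0,"ay": 0,"az": 0,"tx": 0,"ty": 0,"tz": 0,"jaw": 0},{"ax": 0,"ay": 0,"az": 0,"tx": 0,"ty": 0,"tz": 0,"jaw": 0},{"ax": 0,"ay": 0,"az": 0,"tx": 0,"ty": 0,"tz": 0,"jaw": 0},{"ax": 0,"ay": 0,"az": 0,"tx": 0,"ty": 0,"tz": 0,"jaw": 0}])

```text
time: 38.0
position: [0.4184, 0.2048, 0.0437]
orientation: [-0.0, 0.758, 0.652, -0.0]
wrist_force: [-0.4, 0.6, -0.6]
grip_width: 0.0884
```

>>> servo_tool(targets=[{"ax": 0,"ay": 0,"az": 0,"tx": 0,"ty": 0,"tz": 0.4,"jaw": 0},{"ax": 0,"ay": 0,"az": 0,"tx": 0,"ty": 0,"tz": 0.7,"jaw": 0},{"ax": 0,"ay": 0,"az": 0,"tx": 0,"ty": 0,"tz": 0.8,"jaw": 0},{"ax": 0,"ay": 0,"az": 0,"tx": 0,"ty": 0,"tz": 0.8,"jaw": 0},{"ax": 0,"ay": 0,"az": 0,"tx": 0,"ty": 0,"tz": 0.8,"jaw": 0},{"ax": 0,"ay": 0,"az": 0,"tx": 0,"ty": 0,"tz": 0.8,"jaw": 0},{"ax": 0,"ay": 0,"az": 0,"tx": 0,"ty": 0,"tz": 0.8,"jaw": 0},{"ax": 0,"ay": 0,"az": 0,"tx": 0,"ty": 0,"tz": 0.8,"jaw": 0}])

```text
time: 38.67
position: [0.4182, 0.2048, 0.1923]
orientation: [-0.0, 0.758, 0.652, -0.0]
wrist_force: [0.4, -0.6, 0.1]
grip_width: 0.0883
```

>>> servo_tool(targets=[{"ax": 0,"ay": 0,"az": -0.6,"tx": 0.2,"ty": -0.9,"tz": 0,"jaw": 0},{"ax": 0,"ay": 0,"az": -0.6,"tx": 0.2,"ty": -0.9,"tz": 0,"jaw": 0},{"ax": 0,"ay": 0,"az": -0.6,"tx": 0.2,"ty": -0.9,"tz": 0,"jaw": 0},{"ax": 0,"ay": 0,"az": -0.6,"tx": 0.2,"ty": -0.9,"tz": 0,"jaw": 0},{"ax": 0,"ay": 0,"az": -0.6,"tx": 0.2,"ty": -0.9,"tz": 0,"jaw": 0},{"ax": 0,"ay": 0,"az": -0.6,"tx": 0.2,"ty": -0.9,"tz": 0,"jaw": 0},{"ax": 0,"ay": 0,"az": -0.6,"tx": 0.2,"ty": -0.9,"tz": 0,"jaw": 0},{"ax": 0,"ay": 0,"az": -0.6,"tx": 0.2,"ty": -0.9,"tz": 0,"jaw": 0},{"ax": 0,"ay": 0,"az": -0.6,"tx": 0.2,"ty": -0.9,"tz": 0,"jaw": 0},{"ax": 0,"ay": 0,"az": -0.6,"tx": 0.2,"ty": -0.9,"tz": 0,"jaw": 0},{"ax": 0,"ay": 0,"az": -0.6,"tx": 0.2,"ty": -0.9,"tz": 0,"jaw": 0},{"ax": 0,"ay": 0,"az": -0.6,"tx": 0.2,"ty": -0.9,"tz": 0,"jaw": 0},{"ax": 0,"ay": 0,"az": -0.6,"tx": 0.2,"ty": -0.9,"tz": 0,"jaw": 0},{"ax": 0,"ay": 0,"az": -0.6,"tx": 0.2,"ty": -0.9,"tz": 0,"jaw": 0},{"ax": 0,"ay": 0,"az": -0.6,"tx": 0.2,"ty": -0.9,"tz": 0,"jaw": 0},{"ax": 0,"ay": 0,"az": -0.6,"tx": 0.2,"ty": -0.9,"tz": 0,"jaw": 0},{"ax": 0,"ay": 0,"az": 0,"tx": 0,"ty": 0,"tz": 0,"jaw": 0},{"ax": 0,"ay": 0,"az": 0,"tx": 0,"ty": 0,"tz": 0,"jaw": 0},{"ax": 0,"ay": 0,"az": 0,"tx": 0,"ty": 0,"tz": 0,"jaw": 0}])

```text
time: 40.25
position: [0.4981, -0.1545, 0.1911]
orientation: [-0.0, 0.958, 0.287, -0.0]
wrist_force: [0.3, 0.2, 0.5]
grip_width: 0.0877
```

```bash
python3 st.py; python3 wp.py t10 top; python3 wp.py s10 scene;python3 - <<'E'
import cv2,numpy as np
a=cv2.resize(cv2.imread("pics/t10.png")[155:295,150:240],None,fx=4,fy=4,interpolation=cv2.INTER_CUBIC)
b=cv2.resize(cv2.imread("pics/s10.png")[110:250,250:360],None,fx=4,fy=4,interpolation=cv2.INTER_CUBIC)
cv2.imwrite("pics/c10.png",np.hstack([a,b]))
E
```

```text
t 40.25 pos [ 0.4981 -0.1545  0.1911] ang 0.5830188448144392 toolz [-0.0006  0.0006 -1.    ] F [0.3265 0.2318 0.5423] w 0.0877
[[318.1, 222.9], [345.9, 217.8], [373.7, 211.6], [394.9, 206.1]]
[[232.1, 209.5], [218.5, 229.1], [204.2, 246.0], [193.7, 280.8]]
```

View pics/c10.png

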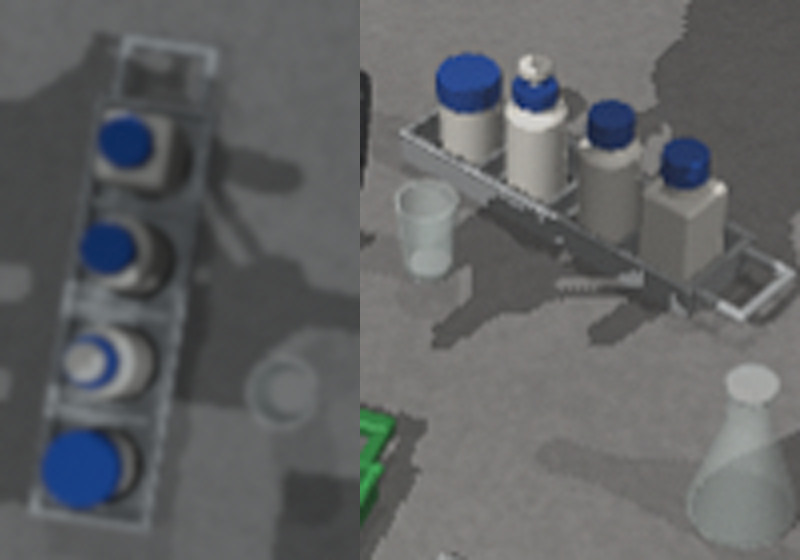

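Four bottles stand upright in the carrier: square (126,143), plain (108,248), vent (86,362) and jar (82,468). The beaker and flask have not moved. I'll check the offsets by number.

```bash
python3 - <<'E' | tail -8
from m import *
s2=load("t10")
w=onplane(s2,C([(126,143),(108,248),(86,362),(82,468)]),np.array([.098,.098,.110,.072]))
print("local mm",((w[:,:2]-(t+t2)/2)@R-L)*1000)
print("beaker",onplane(s2,C([(283,390)]),.058))
E
```

```text
[0.4796 0.1951]
 [0.4183 0.204 ]]
beaker top [[0.464  0.0918 0.058 ]] flask [[0.7335 0.0115 0.104 ]] pink [[ 0.4191 -0.0966  0.094 ]]
local mm [[ 1.3271 -1.3892]
 [ 1.181   1.5735]
 [ 2.0382  0.2013]
 [ 1.2186  2.2182]]
beaker [[0.464  0.0918 0.058 ]]
```

All four are within 2.3 mm of their places' centres, with the heights consistent with standing on the floor. Handing in.

```bash
python3 -c "
from station import arm
print(arm.sign_off())"
```

```text
the job is handed in; nothing more can be done
None
```

I moved all four bottles from the prep rack to the carrier, one at a time. Their order from the grip is unchanged: square, plain, vent, jar. Each was set down until the wrist force showed contact with the floor, then released. I handed the job in at about 40 s.

- **Position:** in the last top picture each bottle was within about 2.3 mm of its place's centre, against the 13 mm allowed.
- **Upright:** the last scene picture shows all four standing upright in the carrier, with the gripper empty and well clear.
- **Bystanders:** the beaker and flask look unmoved in the last pictures, though I compared them by eye and did not measure a shift. The pink bottle was never approached.
- **Forces:** the highest wrist force I read was about 10 N, at the jar's set-down.
- **Failures:** the first move call was refused because its rows left out some values. Nothing moved, and I sent it again in full. No check failed or disagreed.

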